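# Book a mended boot out for collection

## Robot

A 6-joint arm with a two-finger parallel gripper is mounted at the origin on the work surface. World frame = base frame: x ahead of the robot, y to its left, z up, the work surface at z = 0. Lengths are in m, angles in rad, forces in N, time in s.
With the tool pointing down it reaches from about 0.35 to 0.775 m from the base axis. Payload 5.5 kg.
Tool frame: the origin (TCP) lies at the very end of the fingers, on their centre line; the grasp point (between the pads) lies 19 mm behind it (env.grasp_offset is the distance from the TCP to the grasp point, in m); z points along the fingers, x is the direction in which the jaws open and shut, and the axes are right-handed (so a half turn about z gives the same grasp; the last joint's range is limited). The gripper opens to 85 mm and grips with 20 to 120 N. Pads are 22 mm wide; open, the fingers measure 114 mm over their backs; the gripper's body (76 mm by 85 mm) begins 54 mm behind the grasp point. The pads swing forward as they close: fully open they stand 13 mm farther back than shut.
Start: joints at [1.097, 0.313, 0.046, 1.304, 0, 1.431], TCP at [0.188, 0.543, 0.231] pointing down, gripper open.
Joint ranges: [-2.76, 2.76], [-0.86, 1.69], [-1.03, 1.26], [-2.2, 2.34], [-1.47, 1.5], [-3.14, 3.14]. Speed limits (rad/s): [2.57, 2.57, 3.14, 3.14, 3.14, 3.14].

## Interface

Orientations are given as a unit quaternion [w, x, y, z].
In Python, from workcell import status, viewer, env gives the robot as it stands.
- The arm moves only by the tool carry_out, never from a script. Its argument "plan" is a list of rows, each an object of numbers: "x", "y", "z": the shift along the tool's x, y, z in m; "ax", "ay", "az": the turn, a rotation vector about the tool's x, y, z in rad; "hand": the opening, from 0 (shut) to 1 (fully open). In form: [{"x": .., "y": .., "z": .., "ax": .., "ay": .., "az": .., "hand": ..}, ...]. A call has 1 to 12 rows; each row is the pose to reach, as a shift and turn from the pose measured when the call began, along the tool's axes at that moment; what a row does not reach only later rows make up. A row lasts 1/12 s, in which the tool goes at most 41.7 mm and 7.16 degrees, less where a joint would pass 70% of its speed; a pose out of reach is approached as far as the arm can. A call with a gripper value outside its range is refused whole. The fingers move at their own pace and stop on an object; "squeeze" is the grip in N (left out, the last holds). Time passes only in rows, so rows that repeat a pose let the fingers close. It gives the time, the measured TCP pose, the force and the opening at its end, in the units of the state.
- status.get_state(): the state, without advancing time (a new reading comes with each control period).
- viewer.read_camera(name): name is "scene" or "top" or "wrist"; returns the picture (480x640x3 uint8, red, green, blue); there is no depth.
- viewer.camera_model(name): a dict with "vfov" (degrees; the focal length in pixels is half the picture's height over the tangent of half this angle, whatever the lens; pixels are square), "cx", "cy" (the principal point, pixels), "T" (4x4, takes a point from camera to world coordinates). Camera axes: x right, y down, z forward; pixel columns grow to the right and rows downward; lengths in m; the calibration is good to about 2 mm. A picture is of the moment at which its call begins: read the wrist's pose just before it. camera_model takes no time and is no camera call; for the wrist camera it gives the pose at the moment of the call.
- env.hand_in(): hands the job in, once; it reports no verdict.
The state is a dict: "clock": time; "joint_pos": joint angles; "qvel": joint speeds; "tau": joint torques, N m; "tcp_pos": TCP position; "orientation": TCP orientation; "wrist_force": force on the tool from outside, world axes, zero at the start; "ft_torque": the same for the moment, N m; "finger_gap": finger opening in m.
Only numpy, scipy, OpenCV 4.12 (cv2) and the standard library are available. Lean on these libraries where they do the work, as an engineer would, in place of code of your own. Each camera call takes 0.05 s, during which the arm holds its last target.

## Task

The brown boot is mended, so book it out: take the barcode scanner from its cradle, point it fairly square-on at the middle of the ticket on the brown boot's instep from about a hand's breadth away, hold it there steadily for a good second so that it reads, and lay it back down in its cradle the way it lay. Then set the brown boot down, standing flat inside the green pick-up tray, and last ring for the front counter by pushing the bell's button right down to its stop and letting it spring back. Move nothing else on the bench: the black boot, the brush and the polish tin stay where they are.

Things in the scene. Friction and masses are not known exactly. Their poses are not given: they have to be found in the camera images.
- scanner: loose black in-line barcode scanner, 165 mm long, 190 g, reads by itself (no key to press). Origin on its centre line at the grip, 80 mm from the tail; x out of the nose along the beam, z out of the top. Body x -80 to 35 mm: 38 mm wide (y), z -15 to 15; head x 35 to 85 mm: 50 mm wide, z -15 to 21. Lies in its cradle nose down by 25 degrees, its y level: upright fingers closing along y fit
- scanner_window (a point): centre of the scanner's red window at the tip of the nose, 85 mm along x from the scanner's origin; the beam leaves here along the scanner's x
- cradle: fixed grey charging cradle: base 190 x 86 x 10 mm, front (nose) and rear saddle with flared cheeks 13 mm high, 86 mm gap between them for the fingers. Origin under its middle on the bench, x level to the nose end, z up. Docked scanner: heading along x, nose down 25 degrees, 2 mm play to each side, its nose 1.5 mm behind a low lip; lifts straight up, goes straight down
- cradle_seat (a point): where the scanner's origin lies when docked, 68 mm above the cradle's origin
- cradle_nose (a point): where the scanner's window centre lies when docked
- boot_brown: the mended boot, loose: brown leather child's ankle boot with dark elastic side gussets, 175 mm long, 68 mm wide at the sole, 118 mm high, about 260 g. Origin level with the underside; x to the toe, z up; the sole runs from x = -78 (heel) to +97 mm (toe). The shaft is 56 mm wide (y, flat rigid sides), from x = -70 to +10 mm, and up to z = 118 mm (a pull loop at its back edge to 134 mm)
- boot_brown_shaft (a point): middle of the brown boot's shaft, good to grip across its 56 mm width: 30 mm behind the boot's origin (x = -30 mm), 98 mm above its underside
- ticket: white ticket label with a black barcode stuck on the brown boot's instep, 58 mm wide and 46 mm up the slope, moves with the boot. Origin at the middle of its face; z points square out of the face (towards the toe and up, 45 degrees above level), y across the boot, x down the slope. It lies 56 mm ahead of the boot's origin (boot x), 71 mm above the underside
- boot_black: another job, not to be touched: the same boot in black leather with its own ticket, same size and origin, loose
- tray: green pick-up tray, fixed, 260 mm (x) x 150 mm (y), rim 22 mm high and 5 mm thick, floor 5 mm above the bench. Origin under its middle on the bench, z up. The boot fits lengthwise along the tray's x, either way round, standing on the floor (boot origin 5 mm above the tray's origin)
- bell_plunger (a joint): the bell's spring button: 0 m up, grows as it is pushed down, 0.006 m at its stop; about 2 N to start it, 5 N at the stop; it springs back by itself
- bell_button (a point): middle of the top of the bell's brass button, 18 mm across, 61 mm above the bench when up, standing 15 mm proud of a chrome dome (bell 86 mm across, fixed). Push straight down with shut fingers
- brush: shoe brush with pale wooden back, 160 x 50 x 45 mm, loose, a bystander; origin under its middle, x along it
- polish_tin: dark red polish tin with a brass-coloured lid, 78 mm across, 28 mm high, loose, a bystander; origin under its middle
Not all that is in view belongs to the job. What is meant by the part that bears bell_plunger is not orange, pink or turquoise, and is the larger of those in its own colour.

How it is judged:
On the way, in this order (a step that is already met when the one before it is completed fails the run):
1. the held scanner is kept steady for 0.8 s, its beam on the middle of the brown boot's ticket (within 14 mm to each side), window 30 to 160 mm away, within 34 degrees of square-on (x of ticket in the frame of scanner_window between 0.03 and 0.16 m and y of ticket in the frame of scanner_window between -0.014 and 0.014 m and z of ticket in the frame of scanner_window between -0.014 and 0.014 m and angle between the x axis of scanner and the z axis of ticket, either way round below 0.6 rad and z of scanner_window in the frame of ticket above 0.02 m and linear speed of scanner below 0.02 m/s and angular speed of scanner below 0.2 rad/s and contact force between the fingers and scanner above 0.5 N), for 0.8 s.
2. the scanner is lowered back into its cradle, still in the fingers (within 15 mm of its docked place) (distance between scanner and cradle_seat below 0.015 m and distance between scanner_window and cradle_nose below 0.015 m and angle between the y axis of scanner and the y axis of cradle, either way round below 0.2 rad and contact force between the fingers and scanner above 0.2 N), for 0.05 s.
3. the brown boot is set down in the tray, not dropped: upright, no more than 15 mm above the tray's floor while still in the fingers (x of boot_brown in the frame of tray between -0.05 and 0.05 m and y of boot_brown in the frame of tray between -0.045 and 0.045 m and z of boot_brown in the frame of tray between 0 and 0.02 m and angle between boot_brown's own z axis and vertical below 0.1 rad and contact force between the fingers and boot_brown above 0.2 N), for 0.05 s.
4. the bell's button is pushed down to its stop (at least 5 of 6 mm) (value of joint bell_plunger above 0.005 m), for 0.02 s.
At the end, for the whole second after the job is handed in: Scanner at rest in its cradle as at the start (within 15 mm); brown boot at rest, upright (6 degrees) on the tray floor, its middle within 50 mm along and 45 mm across of the tray middle; bell button up; black boot, brush and tin within 30 mm of where they were (distance between scanner and cradle_seat below 0.015 m and distance between scanner_window and cradle_nose below 0.015 m and angle between the y axis of scanner and the y axis of cradle, either way round below 0.2 rad and linear speed of each of scanner, boot_brown below 0.02 m/s and x of boot_brown in the frame of tray between -0.05 and 0.05 m and y of boot_brown in the frame of tray between -0.045 and 0.045 m and z of boot_brown in the frame of tray between 0 and 0.011 m and angle between boot_brown's own z axis and vertical below 0.1 rad and value of joint bell_plunger below 0.002 m and distance of each of boot_black, brush, polish_tin from where it was at the start of the episode below 0.03 m); the robot touches nothing.
It fails at once if the black boot is shifted by more than 30 mm or tipped (distance of boot_black from where it was at the start of the episode above 0.03 m or angle between boot_black's own z axis and vertical above 0.4 rad).
It fails at once if the brush or the polish tin is shifted by more than 30 mm (distance of any of brush, polish_tin from where it was at the start of the episode above 0.03 m).
It also fails if it takes over 69 s, if anything falls off the work surface, if the arm or the gripper's body presses on something with over 40 N, if the wrist force passes 120 N, or if a joint passes its speed limit or range.

## Working session

There is one attempt and no reset: what is moved stays moved. The work goes in short steps, Python scripts to look and compute and a tool call to move; the robot and the scene stay as the last step left them, time stands still between calls to the robot, and variables do not carry over. Pictures are saved under pics/ and viewed, and the job is handed in when it is done.

Besides the shell and the picture viewer there is one more tool, called after "Request:" by a JSON object that holds its "fn" and its "kwargs". carry_out: Moves the arm, as the interface text tells. Its arguments: {"type":"object","properties":{"plan":{"type":"array"},"squeeze":{"type":"number"}},"required":["plan"]}

```bash
ls; mkdir -p pics
python3 - <<'E'
from workcell import status, viewer, env
import cv2
s=status.get_state();print(s); print(env.grasp_offset)
for n in ("scene","top","wrist"):
    m=viewer.camera_model(n);print(n,m)
    im=viewer.read_camera(n);cv2.imwrite(f"pics/{n}0.png",im[:,:,::-1])
E
```

```text
pics
{'clock': 0.0, 'joint_pos': array([ 1.09742530e+00,  3.13968997e-01,  4.49851852e-02,  1.30357987e+00,
       -5.83021042e-06,  1.43118465e+00]), 'qvel': array([ 0.00124797,  0.00194896, -0.00020988,  0.00074787,  0.00044343,
       -0.00100323]), 'tau': array([ 8.26597193e-05, -4.80629396e+01,  2.98531812e+01,  1.91420614e-02,
       -1.43661196e-04,  1.83598246e-05]), 'tcp_pos': array([0.18815563, 0.54281529, 0.23042926]), 'orientation': array([ 4.09794909e-04,  8.14738055e-01,  5.79828527e-01, -7.82921688e-04]), 'wrist_force': array([0.63227382, 0.09757831, 0.11497239]), 'ft_torque': array([ 0.01813885,  0.01224189, -0.02032452]), 'finger_gap': 0.08563972075773549}
0.0187
scene {'vfov': 47.44055496521807, 'cx': 324.7751068690574, 'cy': 240.34168667797624, 'T': array([[-0.78818493,  0.36347195, -0.49664137,  1.29036808],
       [ 0.61537631,  0.47691644, -0.62758482,  0.82764171],
       [ 0.00874696, -0.80027423, -0.59957038,  0.9435865 ],
       [ 0.        ,  0.        ,  0.        ,  1.        ]])}
top {'vfov': 42.718519537230144, 'cx': 321.7588441319883, 'cy': 232.51059129682812, 'T': array([[-0.02490876, -0.99639399,  0.08110843,  0.45908272],
       [-0.99967218,  0.02434549, -0.00792639, -0.09727296],
       [ 0.00592319, -0.08127927, -0.99667377,  1.48741116],
       [ 0.        ,  0.        ,  0.        ,  1.        ]])}
wrist {'vfov': 63.24196223223247, 'cx': 313.5154816855178, 'cy': 245.2842106668139, 'T': array([[ 0.32723023,  0.90816351,  0.26107359,  0.12182782],
       [ 0.94494121, -0.31374682, -0.09300025,  0.56644881],
       [-0.00254842,  0.27713169, -0.96082857,  0.37401808],
       [ 0.        ,  0.        ,  0.        ,  1.        ]])}
```

View pics/scene0.png

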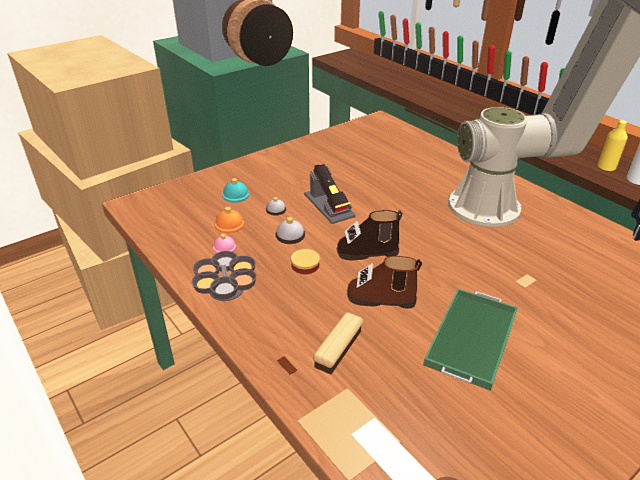

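View pics/top0.png

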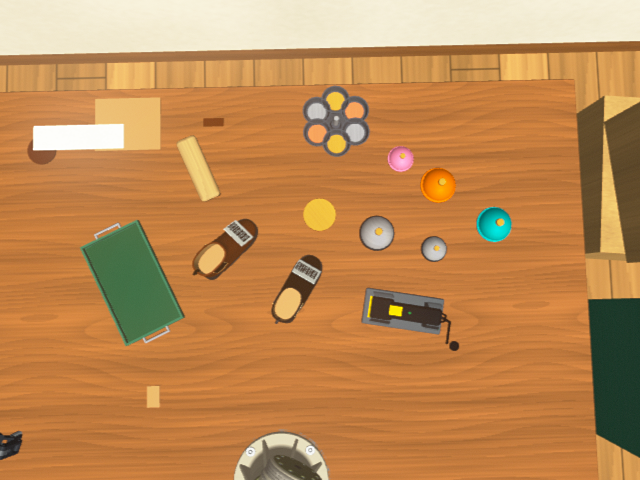

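View pics/wrist0.png

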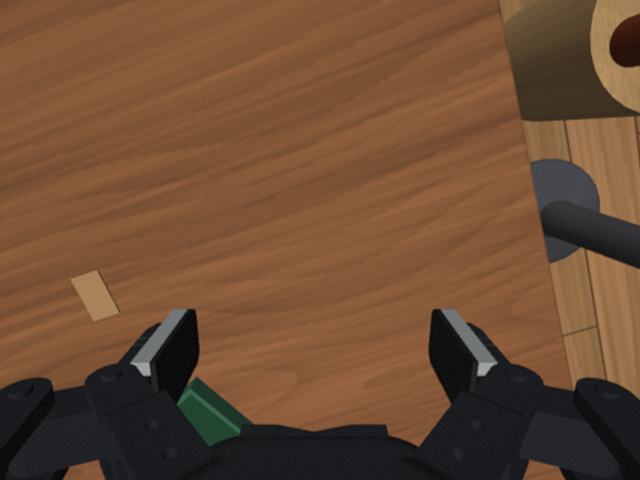

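Run:
```python
import cv2
t=cv2.imread("pics/top0.png"); s=cv2.imread("pics/scene0.png")
def c(im,x0,y0,x1,y1,f,n): cv2.imwrite("pics/"+n,cv2.resize(im[y0:y1,x0:x1],None,fx=f,fy=f,interpolation=cv2.INTER_CUBIC))
c(t,340,200,470,360,5-1.25,"t_scan.png")
c(t,170,190,340,340,3.75,"t_boots.png")
c(t,70,200,200,360,3.75,"t_tray.png")
c(s,290,150,440,320,3.5,"s_mid.png")
```

```text
(no output)
```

View pics/t_scan.png

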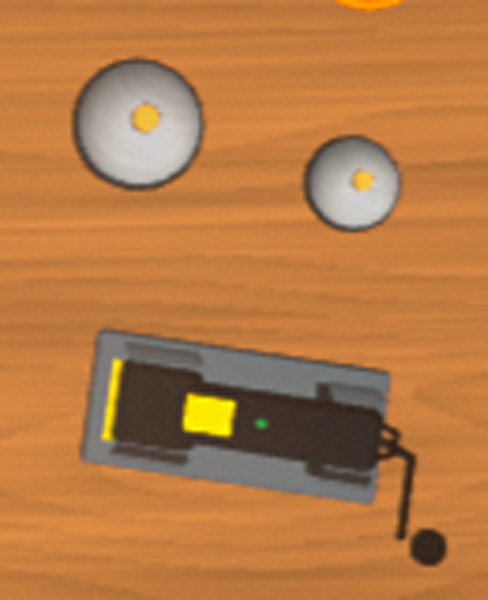

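View pics/t_boots.png

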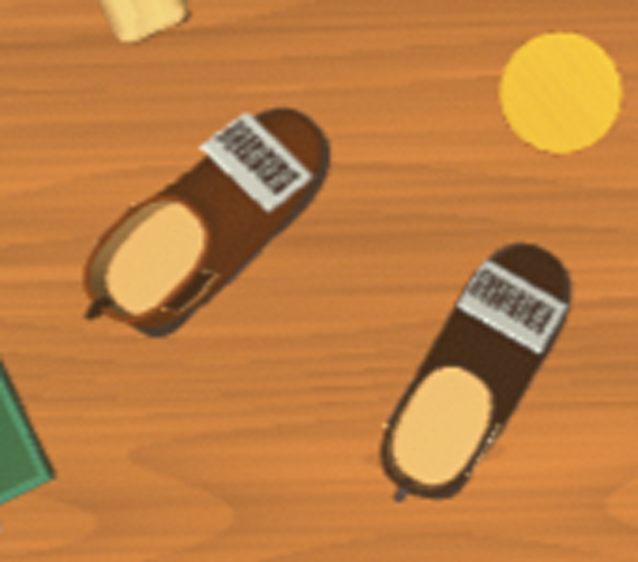

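View pics/t_tray.png

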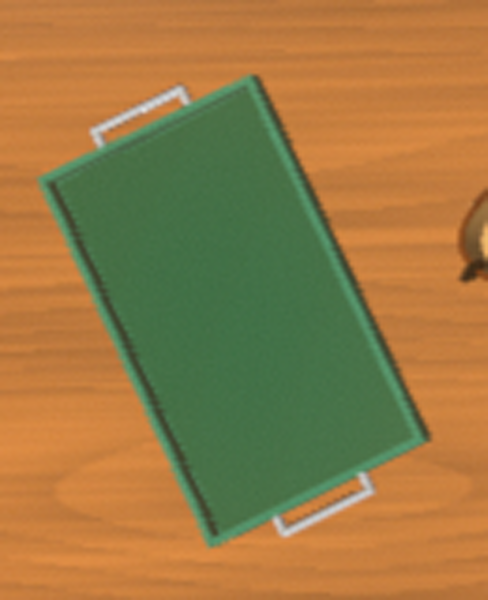

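View pics/s_mid.png

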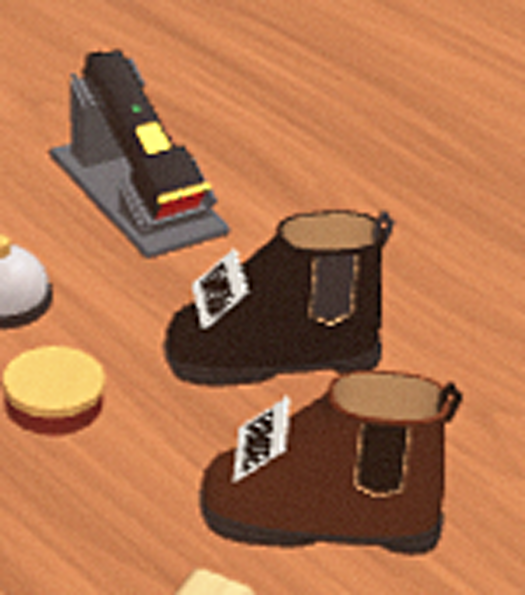

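```bash
cat > h.py <<'E'
import numpy as np, cv2
from scipy.optimize import least_squares
from scipy.spatial.transform import Rotation as R
CAM={}
def load():
    from workcell import viewer
    for n in("scene","top"): CAM[n]=viewer.camera_model(n)
def proj(m,P):
    T=np.linalg.inv(m["T"]);P=np.atleast_2d(P);c=P@T[:3,:3].T+T[:3,3]
    f=240/np.tan(np.radians(m["vfov"]/2))
    return np.c_[m["cx"]+f*c[:,0]/c[:,2],m["cy"]+f*c[:,1]/c[:,2]]
def ray(m,px,z):
    f=240/np.tan(np.radians(m["vfov"]/2))
    d=m["T"][:3,:3]@np.array([(px[0]-m["cx"])/f,(px[1]-m["cy"])/f,1]);o=m["T"][:3,3]
    return o+d*(z-o[2])/d[2]
def place(p,M):
    c,s=np.cos(p[2]),np.sin(p[2]);M=np.atleast_2d(M)
    return np.c_[p[0]+c*M[:,0]-s*M[:,1],p[1]+s*M[:,0]+c*M[:,1],M[:,2]]
def fit(obs,p0):
    # obs list (cam model, model pts, pix)
    f=lambda p:np.concatenate([(proj(m,place(p,M))-px).ravel() for m,M,px in obs])
    r=least_squares(f,p0,loss="soft_l1");return r.x,f(r.x).reshape(-1,2)
E
python3 - <<'E'
from h import *; load(); t=CAM["top"];s=CAM["scene"]
def tc(l,o,f=3.75): return np.array(l)/f+o-(0.5-0.5/f)
np.set_printoptions(precision=4,suppress=True)
# cradle
M=np.array([[-95,-43,10],[-95,43,10],[95,43,10],[95,-43,10]])/1e3
cr=tc([(389,372),(373,503),(81,460),(101,329)],(340,200))
print("cradle",fit([(t,M,cr)],[.4,-.28,1.6]))
M=np.array([[-130,-75,22],[-130,75,22],[130,75,22],[130,-75,22]])/1e3
tr=tc([(424,438),(210,543),(42,180),(250,76)],(70,200))
for y in(1.,2.,0): print("tray",fit([(t,M,tr)],[.4,.3,y]))
T=np.array([[72.3,29,54.7],[72.3,-29,54.7],[39.7,-29,87.3],[39.7,29,87.3]])/1e3
for n,px,p0 in (("brown",[(247,113),(312,176),(270,212),(203,147)],[.5,.1,-.7]),("black",[(484,260),(566,296),(543,353),(459,310)],[.45,0,-.4])):
    p,r=fit([(t,T,tc(px,(170,190)))],p0); print(n,p,r.tolist())
    q=proj(s,place(p,np.vstack([T,[[-.03,0,.118],[.097,0,0],[-.078,0,0]]]))); print("scene crop",((q-[290,150])*3.5).round())
for b in ((146,117),): 
    px=tc([b],(340,200))[0];P=ray(t,px,.061);print("bell",P, "dome c", ray(t,tc([(138,124)],(340,200))[0],.02),"scene px",proj(s,P))
print("tin",ray(t,tc([(561,92)],(170,190))[0],.028))
E
```

```text
cradle (array([ 0.3874, -0.2976,  1.3989]), array([[ 0.8675, -0.3479],
       [ 0.4381,  0.5695],
       [-0.5003,  0.299 ],
       [-0.7671, -0.5347]]))
tray (array([0.472 , 0.3467, 0.4387]), array([[ 0.5952,  0.4304],
       [ 0.1174,  1.1448],
       [-1.38  , -0.6438],
       [ 0.1815, -0.8504]]))
tray (array([0.472 , 0.3467, 0.4387]), array([[ 0.5952,  0.4304],
       [ 0.1174,  1.1448],
       [-1.38  , -0.6438],
       [ 0.1815, -0.8504]]))
tray (array([0.472 , 0.3467, 0.4387]), array([[ 0.5952,  0.4304],
       [ 0.1174,  1.1448],
       [-1.38  , -0.6438],
       [ 0.1815, -0.8504]]))
brown [ 0.5388  0.1236 -0.7841] [[-0.14449000487735475, 0.05078536316989357], [0.32469115507331026, 0.24227896903508395], [0.08942452676484436, -0.09427913402132049], [-0.2600047101946643, -0.19024265804799256]]
scene crop [[231. 480.]
 [237. 426.]
 [285. 395.]
 [281. 448.]
 [387. 395.]
 [197. 507.]
 [439. 528.]]
black [ 0.4364 -0.0462 -0.4617] [[-0.38686103554761075, 0.42712836970684975], [0.2669601637271626, 1.3614031072892203], [0.39716385673528976, -1.1205523102696588], [-0.27985854774345853, -0.4672014740423833]]
scene crop [[203. 329.]
 [186. 285.]
 [228. 247.]
 [246. 290.]
 [326. 226.]
 [162. 365.]
 [373. 340.]]
bell [ 0.5759 -0.2413  0.061 ] dome c [ 0.5748 -0.2401  0.02  ] scene px [[288.8292 218.1496]]
tin [ 0.622  -0.1039  0.028 ]
```

```bash
cat >> h.py <<'E'
def down(yaw,tilt=0):
    # tool x at yaw, z down ; tilt about tool x
    c,s=np.cos(yaw),np.sin(yaw)
    return R.from_matrix(np.array([[c,s,0],[s,-c,0],[0,0,-1]]).T)*R.from_rotvec([tilt,0,0])
def cur(q=None):
    from workcell import status
    s=status.get_state();o=s["orientation"]
    return s["tcp_pos"],R.from_quat([o[1],o[2],o[3],o[0]]),s
def delta(p,Rt):
    P,Rc,s=cur();d=Rc.inv().apply(np.array(p)-P);w=(Rc.inv()*Rt).as_rotvec()
    print("x,y,z",d.round(4),"ax..",w.round(4),"rows",max(np.linalg.norm(d)/.0417,np.degrees(np.linalg.norm(w))/7.16).round(1))
E
python3 - <<'E'
from h import *
delta([.45,.2,.28],down(.5)); delta([.3874,-.2976,.2],down(-.172))
print(down(0,.2).apply([0,0,1]))
E
```

```text
x,y,z [-0.2383  0.3597 -0.0491] ax.. [3.00e-04 1.40e-03 7.37e-01] rows 10.4
x,y,z [-0.7288  0.4636  0.0315] ax.. [8.000e-04 1.300e-03 1.409e+00] rows 20.7
[ 0.          0.19866933 -0.98006658]
```

Request:
{"fn": "carry_out", "kwargs": {"plan": [{"x": -0.238,"y": 0.36,"z": -0.049,"az": 0.737,"hand": 1},{"x": -0.238,"y": 0.36,"z": -0.049,"az": 0.737,"hand": 1},{"x": -0.238,"y": 0.36,"z": -0.049,"az": 0.737,"hand": 1},{"x": -0.238,"y": 0.36,"z": -0.049,"az": 0.737,"hand": 1},{"x": -0.238,"y": 0.36,"z": -0.049,"az": 0.737,"hand": 1},{"x": -0.238,"y": 0.36,"z": -0.049,"az": 0.737,"hand": 1},{"x": -0.238,"y": 0.36,"z": -0.049,"az": 0.737,"hand": 1},{"x": -0.238,"y": 0.36,"z": -0.049,"az": 0.737,"hand": 1},{"x": -0.238,"y": 0.36,"z": -0.049,"az": 0.737,"hand": 1},{"x": -0.238,"y": 0.36,"z": -0.049,"az": 0.737,"hand": 1},{"x": -0.238,"y": 0.36,"z": -0.049,"az": 0.737,"hand": 1}]}}

```text
schema error: expected keys x, y, z, ax, ay, az, hand
```

Run:
```python
from h import *
delta([.3874,-.2976,.2],down(-.172)); print(cur()[2]["joint_pos"],cur()[2]["clock"])
```

```text
x,y,z [-0.7288  0.4636  0.0315] ax.. [8.000e-04 1.300e-03 1.409e+00] rows 20.7
[1.09740617e+00 3.13844075e-01 4.52461401e-02 1.30360715e+00
 1.79696865e-05 1.43120439e+00] 0.15
```

All keys are required.

Request:
{"fn": "carry_out", "kwargs": {"plan": [{"x": -0.238,"y": 0.36,"z": -0.049,"ax": 0,"ay": 0,"az": 0.737,"hand": 1},{"x": -0.238,"y": 0.36,"z": -0.049,"ax": 0,"ay": 0,"az": 0.737,"hand": 1},{"x": -0.238,"y": 0.36,"z": -0.049,"ax": 0,"ay": 0,"az": 0.737,"hand": 1},{"x": -0.238,"y": 0.36,"z": -0.049,"ax": 0,"ay": 0,"az": 0.737,"hand": 1},{"x": -0.238,"y": 0.36,"z": -0.049,"ax": 0,"ay": 0,"az": 0.737,"hand": 1},{"x": -0.238,"y": 0.36,"z": -0.049,"ax": 0,"ay": 0,"az": 0.737,"hand": 1},{"x": -0.238,"y": 0.36,"z": -0.049,"ax": 0,"ay": 0,"az": 0.737,"hand": 1},{"x": -0.238,"y": 0.36,"z": -0.049,"ax": 0,"ay": 0,"az": 0.737,"hand": 1},{"x": -0.238,"y": 0.36,"z": -0.049,"ax": 0,"ay": 0,"az": 0.737,"hand": 1},{"x": -0.238,"y": 0.36,"z": -0.049,"ax": 0,"ay": 0,"az": 0.737,"hand": 1},{"x": -0.238,"y": 0.36,"z": -0.049,"ax": 0,"ay": 0,"az": 0.737,"hand": 1}]}}

```text
clock: 1.07
tcp_pos: [0.453, 0.1966, 0.2802]
orientation: [0.001, 0.969, 0.246, 0.0]
wrist_force: [0.5, 0.4, 0.3]
finger_gap: 0.0855
```

Run:
```python
from h import *
delta([.3874,-.2976,.22],down(-.172)); print(cur()[2]["joint_pos"],cur()[2]["clock"])
```

```text
x,y,z [-0.2929  0.4032  0.0612] ax.. [ 2.400e-03 -5.000e-04  6.681e-01] rows 12.0
[ 0.24823665  0.1447932  -0.05169988  1.37397673 -0.00240602  1.32292066] 1.0667
```

Request:
{"fn": "carry_out", "kwargs": {"plan": [{"x": -0.293,"y": 0.403,"z": 0.06,"ax": 0,"ay": 0,"az": 0.668,"hand": 1},{"x": -0.293,"y": 0.403,"z": 0.06,"ax": 0,"ay": 0,"az": 0.668,"hand": 1},{"x": -0.293,"y": 0.403,"z": 0.06,"ax": 0,"ay": 0,"az": 0.668,"hand": 1},{"x": -0.293,"y": 0.403,"z": 0.06,"ax": 0,"ay": 0,"az": 0.668,"hand": 1},{"x": -0.293,"y": 0.403,"z": 0.06,"ax": 0,"ay": 0,"az": 0.668,"hand": 1},{"x": -0.293,"y": 0.403,"z": 0.06,"ax": 0,"ay": 0,"az": 0.668,"hand": 1},{"x": -0.293,"y": 0.403,"z": 0.06,"ax": 0,"ay": 0,"az": 0.668,"hand": 1},{"x": -0.293,"y": 0.403,"z": 0.06,"ax": 0,"ay": 0,"az": 0.668,"hand": 1},{"x": -0.293,"y": 0.403,"z": 0.06,"ax": 0,"ay": 0,"az": 0.668,"hand": 1},{"x": -0.293,"y": 0.403,"z": 0.06,"ax": 0,"ay": 0,"az": 0.668,"hand": 1},{"x": -0.293,"y": 0.403,"z": 0.06,"ax": 0,"ay": 0,"az": 0.668,"hand": 1},{"x": -0.293,"y": 0.403,"z": 0.06,"ax": 0,"ay": 0,"az": 0.668,"hand": 1}]}}

```text
clock: 2.07
tcp_pos: [0.3869, -0.2944, 0.2215]
orientation: [0.001, 0.996, -0.086, 0.001]
wrist_force: [1.2, 0.0, 0.4]
finger_gap: 0.0854
```

Run:
```python
from h import *
from workcell import viewer
print(cur()[0],cur()[2]["joint_pos"])
m=viewer.camera_model("wrist"); im=viewer.read_camera("wrist"); cv2.imwrite("pics/w1.png",im[:,:,::-1])
np.save("w1.npy",m["T"])
# overlays: predicted cradle base corners and scanner points
p=[.3874,-.2976,1.3989]
c,s=np.cos(np.radians(25)),np.sin(np.radians(25))
sc=lambda x,y,z:[x*c-z*s*1,y,.068-x*s+z*c]
# nose-down: x->(c,-s), z->(s,c)
sc=lambda x,y,z:[x*c+z*s,y,.068-x*s+z*c]
M=np.array([[-.095,-.043,.01],[-.095,.043,.01],[.095,.043,.01],[.095,-.043,.01],sc(.085,.025,.021),sc(.085,-.025,.021),sc(-.08,.019,.015),sc(-.08,-.019,.015),sc(.035,.025,.021),sc(.035,-.025,.021)])
q=proj(m,place(p,M));print(q.round())
v=im[:,:,::-1].copy()
for a in q: cv2.circle(v,tuple(int(k) for k in a),3,(255,0,255),1)
cv2.imwrite("pics/w1o.png",v)
```

```text
[ 0.38694493 -0.2944119   0.22148169] [-8.15243272e-01  1.43296509e-01 -1.96850286e-01  1.22839761e+00
 -7.37507567e-04  9.27827257e-01]
[[357. 309.]
 [271. 309.]
 [264. 106.]
 [364. 106.]
 [282. 115.]
 [347. 116.]
 [288. 336.]
 [341. 336.]
 [281. 178.]
 [348. 178.]]
```

View pics/w1o.png

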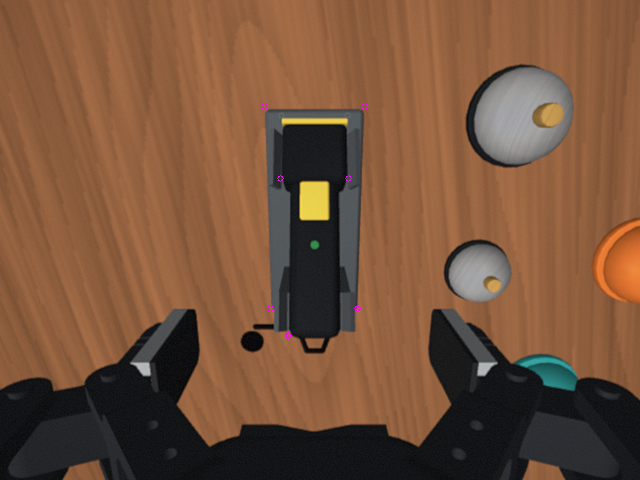

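Run:
```python
import cv2
v=cv2.imread("pics/w1.png")[90:370,220:420]
cv2.imwrite("pics/w1c.png",cv2.resize(v,None,fx=2.14,fy=2.14,interpolation=cv2.INTER_CUBIC))
```

```text
(no output)
```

View pics/w1c.png

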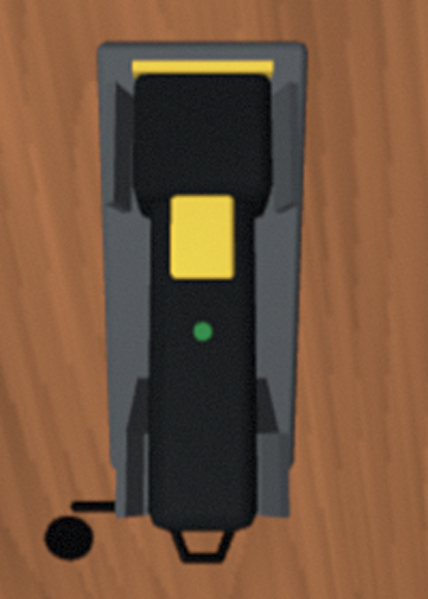

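Run:
```python
from h import *
delta([.3872,-.2985,.10],down(-.172)); delta([.3872,-.2985,.047],down(-.172))
```

```text
x,y,z [-1.000e-04 -4.000e-03  1.202e-01] ax.. [ 0.0068 -0.0013 -0.0056] rows 2.9
x,y,z [-0.0002 -0.0043  0.1732] ax.. [ 0.0068 -0.0013 -0.0056] rows 4.2
```

Request:
{"fn": "carry_out", "kwargs": {"plan": [{"x": 0,"y": -0.004,"z": 0.04,"ax": 0.007,"ay": -0.001,"az": -0.005,"hand": 1},{"x": 0,"y": -0.004,"z": 0.075,"ax": 0.007,"ay": -0.001,"az": -0.005,"hand": 1},{"x": 0,"y": -0.004,"z": 0.1,"ax": 0.007,"ay": -0.001,"az": -0.005,"hand": 1},{"x": 0,"y": -0.004,"z": 0.12,"ax": 0.007,"ay": -0.001,"az": -0.005,"hand": 1},{"x": 0,"y": -0.004,"z": 0.135,"ax": 0.007,"ay": -0.001,"az": -0.005,"hand": 1},{"x": 0,"y": -0.004,"z": 0.15,"ax": 0.007,"ay": -0.001,"az": -0.005,"hand": 1},{"x": 0,"y": -0.004,"z": 0.162,"ax": 0.007,"ay": -0.001,"az": -0.005,"hand": 1},{"x": 0,"y": -0.004,"z": 0.173,"ax": 0.007,"ay": -0.001,"az": -0.005,"hand": 1},{"x": 0,"y": -0.004,"z": 0.173,"ax": 0.007,"ay": -0.001,"az": -0.005,"hand": 1},{"x": 0,"y": -0.004,"z": 0.173,"ax": 0.007,"ay": -0.001,"az": -0.005,"hand": 1}]}}

```text
clock: 2.95
tcp_pos: [0.3869, -0.2981, 0.0467]
orientation: [-0.001, 0.996, -0.086, -0.001]
wrist_force: [0.5, 0.8, 0.1]
finger_gap: 0.0855
```

Run:
```python
from h import *
from workcell import viewer
delta([.3872,-.2985,.047],down(-.172))
im=viewer.read_camera("wrist"); cv2.imwrite("pics/w2.png",im[:,:,::-1])
```

```text
x,y,z [ 0.0004  0.0004 -0.0003] ax.. [-0.0014  0.0012 -0.0004] rows 0.0
```

View pics/w2.png

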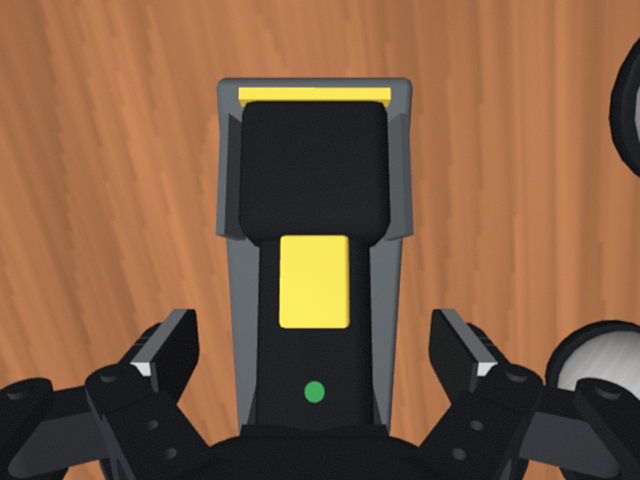

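The fingers straddle the scanner's body between the saddles, with the scanner centred at column 315 and pads at 197/432. Close the fingers.

Request:
{"fn": "carry_out", "kwargs": {"plan": [{"x": 0,"y": 0,"z": 0,"ax": 0,"ay": 0,"az": 0,"hand": 0.3},{"x": 0,"y": 0,"z": 0,"ax": 0,"ay": 0,"az": 0,"hand": 0},{"x": 0,"y": 0,"z": 0,"ax": 0,"ay": 0,"az": 0,"hand": 0},{"x": 0,"y": 0,"z": 0,"ax": 0,"ay": 0,"az": 0,"hand": 0},{"x": 0,"y": 0,"z": 0,"ax": 0,"ay": 0,"az": 0,"hand": 0},{"x": 0,"y": 0,"z": 0,"ax": 0,"ay": 0,"az": 0,"hand": 0},{"x": 0,"y": 0,"z": 0,"ax": 0,"ay": 0,"az": 0,"hand": 0},{"x": 0,"y": 0,"z": 0,"ax": 0,"ay": 0,"az": 0,"hand": 0}], "squeeze": 60}}

```text
clock: 3.67
tcp_pos: [0.3878, -0.299, 0.0481]
orientation: [0.0, 0.996, -0.086, 0.001]
wrist_force: [-0.4, 1.0, 6.3]
finger_gap: 0.0378
```

Request:
{"fn": "carry_out", "kwargs": {"plan": [{"x": 0,"y": 0,"z": -0.005,"ax": 0,"ay": 0,"az": 0,"hand": 0},{"x": 0,"y": 0,"z": -0.015,"ax": 0,"ay": 0,"az": 0,"hand": 0},{"x": 0,"y": 0,"z": -0.03,"ax": 0,"ay": 0,"az": 0,"hand": 0},{"x": 0,"y": 0,"z": -0.05,"ax": 0,"ay": 0,"az": 0,"hand": 0},{"x": 0,"y": 0,"z": -0.075,"ax": 0,"ay": 0,"az": 0,"hand": 0},{"x": 0,"y": 0,"z": -0.1,"ax": 0,"ay": 0,"az": 0,"hand": 0},{"x": 0,"y": 0,"z": -0.13,"ax": 0,"ay": 0,"az": 0,"hand": 0},{"x": 0,"y": 0,"z": -0.16,"ax": 0,"ay": 0,"az": 0,"hand": 0},{"x": 0,"y": 0,"z": -0.16,"ax": 0,"ay": 0,"az": 0,"hand": 0}]}}

```text
clock: 4.42
tcp_pos: [0.3896, -0.3011, 0.2147]
orientation: [0.003, 0.996, -0.086, 0.004]
wrist_force: [1.2, -0.9, -1.8]
finger_gap: 0.0375
```

Run:
```python
from h import *
from workcell import viewer
im=viewer.read_camera("wrist"); a=im[:,:,::-1]
im=viewer.read_camera("scene"); b=im[100:340,250:490,::-1]
cv2.imwrite("pics/w3.png",np.hstack([cv2.resize(a,(480,360)),cv2.resize(b,(300,360))[:, :]]))
print(cur()[2]["joint_pos"])
```

```text
[-8.21447567e-01  1.54150635e-01 -2.13021170e-01  1.19922872e+00
  4.56670406e-04  9.21736507e-01]
```

View pics/w3.png

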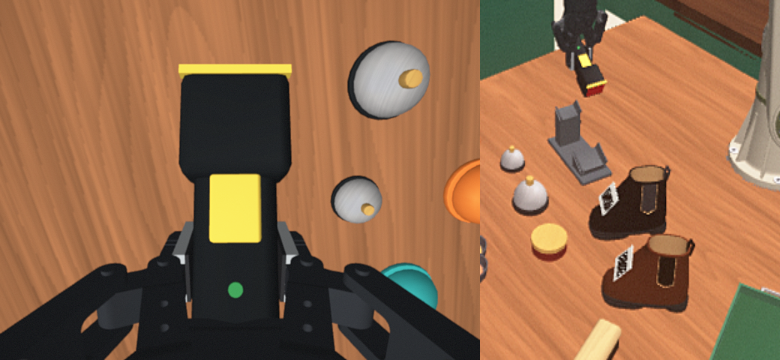

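```bash
cat >> h.py <<'E'
def scan_R(yaw,pitch): # x heading yaw, nose down pitch
    return R.from_euler("ZY",[yaw,pitch])
_gq=[0.0,0.996,-0.086,0.001]
SC=dict(p=np.array([.3878,-.299,.0481]),R=R.from_quat([_gq[1],_gq[2],_gq[3],_gq[0]]))
S0p=np.array([.3874,-.2976,.068]);S0R=scan_R(1.399,np.radians(25))
def tool_for_scanner(ps,Rs):
    off=SC["R"].inv().apply(S0p-SC["p"]); rr=SC["R"].inv()*S0R
    Rt=Rs*rr.inv(); return ps-Rt.apply(off),Rt
def scanner_now():
    P,Rc,_=cur();off=SC["R"].inv().apply(S0p-SC["p"]); rr=SC["R"].inv()*S0R
    return P+Rc.apply(off),Rc*rr
BROWN=[.5388,.1236,-.7841]
TK=place(BROWN,[.056,0,.071])[0]
E
python3 - <<'E'
from h import *
print(TK)
Rs=scan_R(np.pi-.7841,np.radians(37)); d=Rs.apply([1,0,0]);print(d)
ps=TK-.175*d; pt,Rt=tool_for_scanner(ps,Rs); print(ps,pt,Rt.apply([0,0,1]))
pu=pt+[0,0,.05]
delta(pu,Rt); delta(pt,Rt)
E
```

```text
[0.57844935 0.08405346 0.071     ]
[-0.56545321  0.56398701 -0.60181502]
[ 0.67740366 -0.01464427  0.17631763] [ 0.68168835 -0.01802318  0.15712507] [ 0.14849526 -0.14529499 -0.97818123]
x,y,z [ 0.2409 -0.3277  0.0028] ax.. [-0.188   0.0998 -0.9554] rows 9.8
x,y,z [ 0.2407 -0.3278  0.0528] ax.. [-0.188   0.0998 -0.9554] rows 9.8
```

Request:
{"fn": "carry_out", "kwargs": {"plan": [{"x": 0.02,"y": -0.028,"z": 0,"ax": -0.016,"ay": 0.008,"az": -0.08,"hand": 0},{"x": 0.045,"y": -0.06,"z": 0,"ax": -0.035,"ay": 0.018,"az": -0.175,"hand": 0},{"x": 0.07,"y": -0.092,"z": 0.0,"ax": -0.055,"ay": 0.028,"az": -0.27,"hand": 0},{"x": 0.095,"y": -0.125,"z": 0.0,"ax": -0.075,"ay": 0.038,"az": -0.37,"hand": 0},{"x": 0.12,"y": -0.16,"z": 0.001,"ax": -0.095,"ay": 0.049,"az": -0.47,"hand": 0},{"x": 0.145,"y": -0.195,"z": 0.001,"ax": -0.113,"ay": 0.06,"az": -0.57,"hand": 0},{"x": 0.17,"y": -0.23,"z": 0.002,"ax": -0.132,"ay": 0.07,"az": -0.67,"hand": 0},{"x": 0.195,"y": -0.263,"z": 0.002,"ax": -0.152,"ay": 0.08,"az": -0.77,"hand": 0},{"x": 0.215,"y": -0.293,"z": 0.002,"ax": -0.168,"ay": 0.09,"az": -0.855,"hand": 0},{"x": 0.232,"y": -0.315,"z": 0.003,"ax": -0.18,"ay": 0.096,"az": -0.92,"hand": 0},{"x": 0.241,"y": -0.328,"z": 0.003,"ax": -0.188,"ay": 0.1,"az": -0.955,"hand": 0},{"x": 0.241,"y": -0.328,"z": 0.003,"ax": -0.188,"ay": 0.1,"az": -0.955,"hand": 0}]}}

```text
clock: 5.52
tcp_pos: [0.6823, -0.0149, 0.2042]
orientation: [0.095, 0.918, 0.383, 0.04]
wrist_force: [0.6, -0.1, -0.9]
finger_gap: 0.0372
```

```bash
cat > chk.py <<'E'
from h import *
from workcell import viewer
import sys
ps,Rs=scanner_now(); w=ps+Rs.apply([.085,0,0]); v=Rs.inv().apply(TK-w)
tn=R.from_euler("Z",BROWN[2]).apply([.7071,0,.7071])
print("scanner",ps.round(4),"ticket in window",v.round(4),"ang",np.degrees(np.arccos(-Rs.apply([1,0,0])@tn)).round(1),cur()[2]["joint_pos"].round(3))
Rg=scan_R(np.pi-.7841,np.radians(37));pt,Rt=tool_for_scanner(TK-.175*Rg.apply([1,0,0]),Rg); delta(pt,Rt)
m=viewer.camera_model("wrist");im=viewer.read_camera("wrist")[:,:,::-1].copy()
mn=R.from_rotvec([0,0,0])
T=np.array([[72.3,29,54.7],[72.3,-29,54.7],[39.7,-29,87.3],[39.7,29,87.3],[56,0,71]])/1e3
for a in proj(m,place(BROWN,T)): print(a.round());cv2.circle(im,tuple(int(k) for k in a),3,(255,0,255),1)
for k in(0,.085,.17): 
    a=proj(m,ps+Rs.apply([k,0,0]))[0]
    if abs(a).max()<2000: cv2.circle(im,tuple(int(k) for k in a),3,(255,255,0),1)
cv2.imwrite(f"pics/{sys.argv[1]}.png",im)
E
python3 chk.py w4
```

```text
scanner [ 0.6781 -0.0115  0.2234] ticket in window [ 0.1169  0.0019 -0.0392] ang 8.2 [-0.081  0.406  0.094  1.099 -0.132  0.688]
x,y,z [-0.0027 -0.0079  0.0465] ax.. [-0.0026  0.0005  0.0044] rows 1.1
[358. -17.]
[259. -17.]
[ 247. -108.]
[ 369. -107.]
[308. -57.]
```

View pics/w4.png

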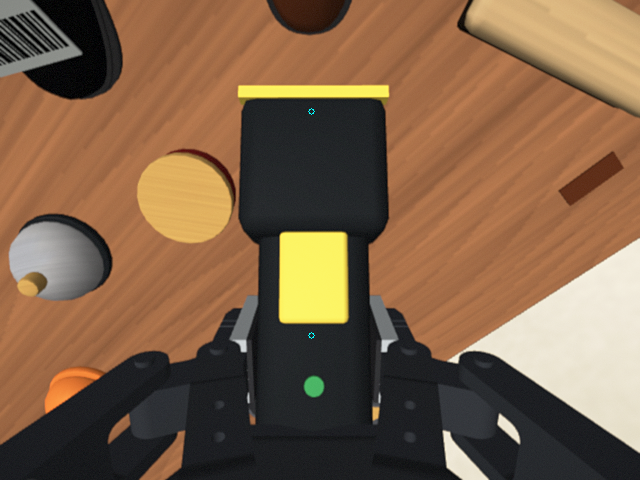

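Request:
{"fn": "carry_out", "kwargs": {"plan": [{"x": -0.001,"y": -0.003,"z": 0.01,"ax": 0,"ay": 0,"az": 0,"hand": 0},{"x": -0.002,"y": -0.005,"z": 0.02,"ax": 0,"ay": 0,"az": 0.002,"hand": 0},{"x": -0.003,"y": -0.007,"z": 0.03,"ax": -0.002,"ay": 0,"az": 0.004,"hand": 0},{"x": -0.003,"y": -0.008,"z": 0.04,"ax": -0.003,"ay": 0,"az": 0.004,"hand": 0},{"x": -0.003,"y": -0.008,"z": 0.0465,"ax": -0.003,"ay": 0,"az": 0.004,"hand": 0},{"x": -0.003,"y": -0.008,"z": 0.0465,"ax": -0.003,"ay": 0,"az": 0.004,"hand": 0},{"x": -0.003,"y": -0.008,"z": 0.0465,"ax": -0.003,"ay": 0,"az": 0.004,"hand": 0}]}}

```text
clock: 6.15
tcp_pos: [0.6797, -0.0205, 0.1568]
orientation: [0.096, 0.919, 0.379, 0.04]
wrist_force: [0.5, 0.5, -1.1]
finger_gap: 0.0373
```

```bash
python3 chk.py w5
python3 - <<'E'
from h import *; load()
from workcell import viewer
ps,Rs=scanner_now()
out=[]
for n,(x,y) in (("scene",None),("top",None)) if 0 else (("scene",(0,0)),("top",(0,0))):
    im=viewer.read_camera(n)[:,:,::-1].copy()
    c=proj(CAM[n],TK)[0].astype(int)
    pr=proj(CAM[n],ps+Rs.apply([.085,0,0]))[0];print(n,c,pr)
    x0,y0=max(c[0]-70,0),max(c[1]-80,0)
    cr=cv2.resize(im[y0:y0+130,x0:x0+130],(390,390),interpolation=cv2.INTER_CUBIC)
    for q in (ps+Rs.apply([.085,0,0]),TK):
        a=(proj(CAM[n],q)[0]-[x0,y0])*3; cv2.circle(cr,tuple(int(k) for k in a),4,(255,0,255),1)
    out.append(cr)
cv2.imwrite("pics/s5.png",np.hstack(out))
E
```

```text
scanner [ 0.6755 -0.0171  0.176 ] ticket in window [ 0.0901 -0.0028  0.0003] ang 8.0 [-0.089  0.422  0.001  0.989 -0.134  0.688]
x,y,z [ 0.0032 -0.0003 -0.0004] ax.. [-0.0008  0.0032 -0.0033] rows 0.1
[378. -35.]
[257. -35.]
[ 240. -158.]
[ 398. -159.]
[318. -89.]
scene [363 274] [335.00549064 254.40109314]
top [238 232] [258.7713424  208.07836239]
```

View pics/s5.png

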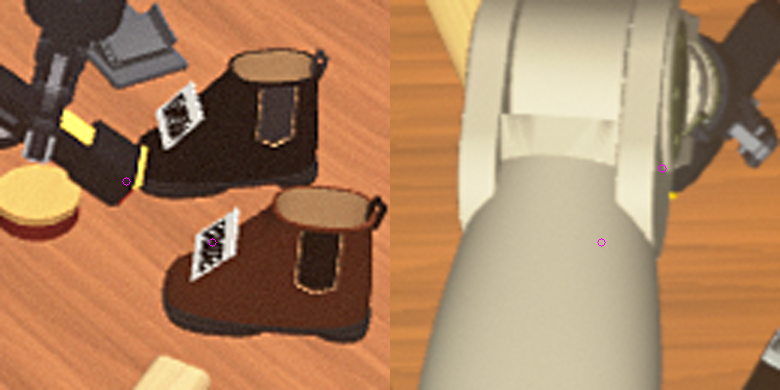

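Run:
```python
from h import *; load()
from workcell import viewer
ps,Rs=scanner_now()
im=viewer.read_camera("scene")[:,:,::-1].copy()
x0,y0=293,194
cr=cv2.resize(im[y0:y0+80,x0:x0+80],(560,560),interpolation=cv2.INTER_CUBIC)
for q in ([.085,.025,.021],[.085,-.025,.021],[.085,.025,-.015],[.085,-.025,-.015],[.085,0,0],[.035,.025,.021],[.035,-.025,.021]):
    a=(proj(CAM["scene"],ps+Rs.apply(q))[0]-[x0,y0]+.5)*7; cv2.circle(cr,tuple(int(k) for k in a),4,(255,0,255),1)
cv2.imwrite("pics/s6.png",cr)
```

```text
(no output)
```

View pics/s6.png

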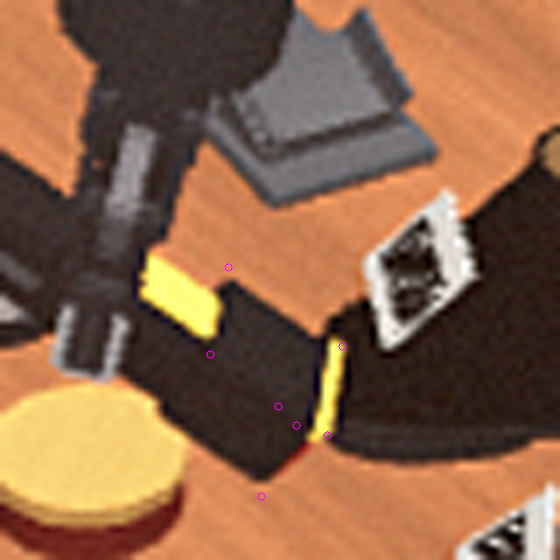

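Request:
{"fn": "carry_out", "kwargs": {"plan": [{"x": 0.003,"y": 0,"z": 0,"ax": 0,"ay": 0,"az": 0,"hand": 0},{"x": 0.003,"y": 0,"z": 0,"ax": 0,"ay": 0,"az": 0,"hand": 0},{"x": 0.003,"y": 0,"z": 0,"ax": 0,"ay": 0,"az": 0,"hand": 0},{"x": 0.003,"y": 0,"z": 0,"ax": 0,"ay": 0,"az": 0,"hand": 0},{"x": 0.003,"y": 0,"z": 0,"ax": 0,"ay": 0,"az": 0,"hand": 0},{"x": 0.003,"y": 0,"z": 0,"ax": 0,"ay": 0,"az": 0,"hand": 0},{"x": 0.003,"y": 0,"z": 0,"ax": 0,"ay": 0,"az": 0,"hand": 0},{"x": 0.003,"y": 0,"z": 0,"ax": 0,"ay": 0,"az": 0,"hand": 0},{"x": 0.003,"y": 0,"z": 0,"ax": 0,"ay": 0,"az": 0,"hand": 0},{"x": 0.003,"y": 0,"z": 0,"ax": 0,"ay": 0,"az": 0,"hand": 0},{"x": 0.003,"y": 0,"z": 0,"ax": 0,"ay": 0,"az": 0,"hand": 0},{"x": 0.003,"y": 0,"z": 0,"ax": 0,"ay": 0,"az": 0,"hand": 0}]}}

```text
clock: 7.35
tcp_pos: [0.6829, -0.0179, 0.1583]
orientation: [0.097, 0.919, 0.38, 0.041]
wrist_force: [-0.1, 0.1, -1.9]
finger_gap: 0.0373
```

```bash
python3 chk.py w6; python3 -c "
from h import *
s=cur()[2];print(s['qvel'],s['clock'])"
```

```text
scanner [ 0.6786 -0.0145  0.1775] ticket in window [ 0.0913  0.0013 -0.0003] ang 7.9 [-0.084  0.426  0.009  0.992 -0.134  0.692]
x,y,z [-0.001 -0.001  0.001] ax.. [ 0.0013  0.0012 -0.0027] rows 0.0
[369. -36.]
[249. -36.]
[ 229. -159.]
[ 386. -159.]
[308. -89.]
[-5.40198800e-04 -2.40195182e-04 -4.55899436e-04  3.72095108e-05
 -3.17803087e-04 -4.49756235e-04] 7.4
```

View pics/w6.png

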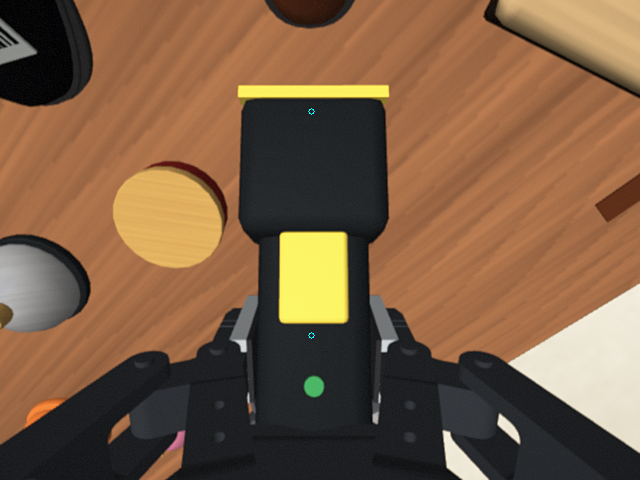

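Request:
{"fn": "carry_out", "kwargs": {"plan": [{"x": 0,"y": 0,"z": 0.004,"ax": 0,"ay": 0,"az": 0,"hand": 0},{"x": 0,"y": 0,"z": 0.004,"ax": 0,"ay": 0,"az": 0,"hand": 0},{"x": 0,"y": 0,"z": 0.004,"ax": 0,"ay": 0,"az": 0,"hand": 0},{"x": 0,"y": 0,"z": 0.004,"ax": 0,"ay": 0,"az": 0,"hand": 0},{"x": 0,"y": 0,"z": 0.004,"ax": 0,"ay": 0,"az": 0,"hand": 0},{"x": 0,"y": 0,"z": 0.004,"ax": 0,"ay": 0,"az": 0,"hand": 0},{"x": 0,"y": 0,"z": 0.004,"ax": 0,"ay": 0,"az": 0,"hand": 0},{"x": 0,"y": 0,"z": 0.004,"ax": 0,"ay": 0,"az": 0,"hand": 0},{"x": 0,"y": 0,"z": 0.004,"ax": 0,"ay": 0,"az": 0,"hand": 0},{"x": 0,"y": 0,"z": 0.004,"ax": 0,"ay": 0,"az": 0,"hand": 0},{"x": 0,"y": 0,"z": 0.004,"ax": 0,"ay": 0,"az": 0,"hand": 0},{"x": 0,"y": 0,"z": 0.004,"ax": 0,"ay": 0,"az": 0,"hand": 0}]}}

```text
clock: 8.4
tcp_pos: [0.6835, -0.0184, 0.1544]
orientation: [0.097, 0.919, 0.38, 0.041]
wrist_force: [-0.7, 0.8, -0.5]
finger_gap: 0.0371
```

Run:
```python
from h import *
P,Rc,_=cur()
delta([.6,-.1,.24],Rc)
delta([.3878,-.299,.20],SC["R"])
```

```text
x,y,z [-0.1166  0.0168 -0.0841] ax.. [0. 0. 0.] rows 3.5
x,y,z [-4.074e-01 -1.000e-04 -4.720e-02] ax.. [ 0.1928 -0.1     0.9524] rows 9.8
```

Request:
{"fn": "carry_out", "kwargs": {"plan": [{"x": -0.01,"y": 0,"z": -0.025,"ax": 0,"ay": 0,"az": 0,"hand": 0},{"x": -0.03,"y": 0,"z": -0.05,"ax": 0.01,"ay": -0.005,"az": 0.05,"hand": 0},{"x": -0.06,"y": 0,"z": -0.065,"ax": 0.025,"ay": -0.014,"az": 0.14,"hand": 0},{"x": -0.1,"y": 0,"z": -0.07,"ax": 0.045,"ay": -0.024,"az": 0.24,"hand": 0},{"x": -0.14,"y": 0,"z": -0.07,"ax": 0.066,"ay": -0.035,"az": 0.34,"hand": 0},{"x": -0.18,"y": 0,"z": -0.065,"ax": 0.087,"ay": -0.046,"az": 0.44,"hand": 0},{"x": -0.22,"y": 0,"z": -0.06,"ax": 0.107,"ay": -0.056,"az": 0.54,"hand": 0},{"x": -0.26,"y": 0,"z": -0.055,"ax": 0.128,"ay": -0.066,"az": 0.64,"hand": 0},{"x": -0.3,"y": 0,"z": -0.05,"ax": 0.149,"ay": -0.077,"az": 0.74,"hand": 0},{"x": -0.34,"y": 0,"z": -0.05,"ax": 0.168,"ay": -0.087,"az": 0.83,"hand": 0},{"x": -0.38,"y": 0,"z": -0.048,"ax": 0.184,"ay": -0.095,"az": 0.91,"hand": 0},{"x": -0.407,"y": 0,"z": -0.047,"ax": 0.193,"ay": -0.1,"az": 0.952,"hand": 0}]}}

```text
clock: 9.4
tcp_pos: [0.386, -0.3011, 0.2]
orientation: [0.0, 0.996, -0.089, 0.001]
wrist_force: [1.4, -0.6, -2.4]
finger_gap: 0.0378
```

Request:
{"fn": "carry_out", "kwargs": {"plan": [{"x": 0,"y": 0,"z": 0,"ax": 0,"ay": 0,"az": 0,"hand": 0},{"x": 0,"y": 0,"z": 0,"ax": 0,"ay": 0,"az": 0,"hand": 0}]}}

```text
clock: 9.57
tcp_pos: [0.385, -0.3027, 0.2001]
orientation: [0.0, 0.996, -0.091, 0.001]
wrist_force: [0.5, -0.5, -1.8]
finger_gap: 0.0373
```

Run:
```python
from h import *
from workcell import viewer
delta([.3878,-.2985,.0485],SC["R"]);print(scanner_now()[0])
im=viewer.read_camera("wrist");cv2.imwrite("pics/w7.png",im[:,:,::-1])
```

```text
x,y,z [ 0.0017 -0.0047  0.1516] ax.. [ 0.0008  0.     -0.0091] rows 3.6
[ 0.38464219 -0.30124214  0.21998438]
```

View pics/w7.png

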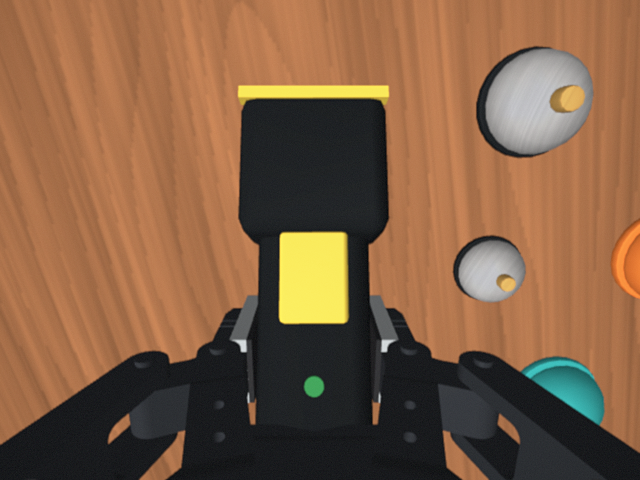

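Request:
{"fn": "carry_out", "kwargs": {"plan": [{"x": 0.0015,"y": -0.0045,"z": 0.03,"ax": 0,"ay": 0,"az": -0.009,"hand": 0},{"x": 0.0015,"y": -0.0045,"z": 0.06,"ax": 0,"ay": 0,"az": -0.009,"hand": 0},{"x": 0.0015,"y": -0.0045,"z": 0.09,"ax": 0,"ay": 0,"az": -0.009,"hand": 0},{"x": 0.0015,"y": -0.0045,"z": 0.11,"ax": 0,"ay": 0,"az": -0.009,"hand": 0},{"x": 0.0015,"y": -0.0045,"z": 0.12,"ax": 0,"ay": 0,"az": -0.009,"hand": 0},{"x": 0.0015,"y": -0.0045,"z": 0.12,"ax": 0,"ay": 0,"az": -0.009,"hand": 0},{"x": 0.0015,"y": -0.0045,"z": 0.12,"ax": 0,"ay": 0,"az": -0.009,"hand": 0}]}}

```text
clock: 10.2
tcp_pos: [0.3891, -0.297, 0.0806]
orientation: [0.0, 0.996, -0.084, 0.001]
wrist_force: [-0.2, -0.4, -0.9]
finger_gap: 0.0375
```

Run:
```python
from h import *
for i in range(2): delta([.3878,-.2985,.0485],SC["R"])
```

```text
x,y,z [-0.0012  0.0017  0.0321] ax.. [ 0.0005 -0.0004  0.0041] rows 0.8
x,y,z [-0.0012  0.0017  0.0321] ax.. [ 0.0005 -0.0004  0.0041] rows 0.8
```

Request:
{"fn": "carry_out", "kwargs": {"plan": [{"x": -0.001,"y": 0.0015,"z": 0.006,"ax": 0,"ay": 0,"az": 0.004,"hand": 0},{"x": -0.001,"y": 0.0015,"z": 0.012,"ax": 0,"ay": 0,"az": 0.004,"hand": 0},{"x": -0.001,"y": 0.0015,"z": 0.017,"ax": 0,"ay": 0,"az": 0.004,"hand": 0},{"x": -0.001,"y": 0.0015,"z": 0.022,"ax": 0,"ay": 0,"az": 0.004,"hand": 0},{"x": -0.001,"y": 0.0015,"z": 0.026,"ax": 0,"ay": 0,"az": 0.004,"hand": 0},{"x": -0.001,"y": 0.0015,"z": 0.029,"ax": 0,"ay": 0,"az": 0.004,"hand": 0},{"x": -0.001,"y": 0.0015,"z": 0.031,"ax": 0,"ay": 0,"az": 0.004,"hand": 0},{"x": -0.001,"y": 0.0015,"z": 0.031,"ax": 0,"ay": 0,"az": 0.004,"hand": 0}]}}

```text
clock: 10.87
tcp_pos: [0.3877, -0.2981, 0.049]
orientation: [-0.0, 0.996, -0.086, 0.001]
wrist_force: [-0.7, -0.2, -1.1]
finger_gap: 0.0375
```

Run:
```python
from h import *; load()
from workcell import viewer
delta([.3878,-.2985,.048],SC["R"])
a=viewer.read_camera("wrist")[:,:,::-1]
b=viewer.read_camera("scene")[130:250,270:390,::-1]
cv2.imwrite("pics/w8.png",np.hstack([cv2.resize(a,(480,360)),cv2.resize(b,(360,360),interpolation=cv2.INTER_CUBIC)[:,:320]]))
```

```text
x,y,z [0.0002 0.0004 0.001 ] ax.. [-0.0001  0.0003 -0.    ] rows 0.0
```

View pics/w8.png

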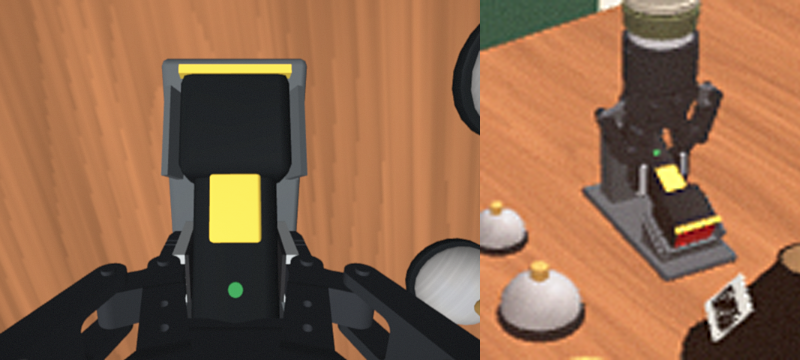

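Request:
{"fn": "carry_out", "kwargs": {"plan": [{"x": 0,"y": 0,"z": 0.001,"ax": 0,"ay": 0,"az": 0,"hand": 0},{"x": 0,"y": 0,"z": 0.0012,"ax": 0,"ay": 0,"az": 0,"hand": 0},{"x": 0,"y": 0,"z": 0.0012,"ax": 0,"ay": 0,"az": 0,"hand": 0.5},{"x": 0,"y": 0,"z": 0.0012,"ax": 0,"ay": 0,"az": 0,"hand": 0.8},{"x": 0,"y": 0,"z": 0.001,"ax": 0,"ay": 0,"az": 0,"hand": 1},{"x": 0,"y": 0,"z": 0.001,"ax": 0,"ay": 0,"az": 0,"hand": 1},{"x": 0,"y": 0,"z": 0.001,"ax": 0,"ay": 0,"az": 0,"hand": 1},{"x": 0,"y": 0,"z": 0.001,"ax": 0,"ay": 0,"az": 0,"hand": 1}]}}

```text
clock: 11.63
tcp_pos: [0.388, -0.2984, 0.0486]
orientation: [0.0, 0.996, -0.086, 0.001]
wrist_force: [0.1, 1.0, 0.4]
finger_gap: 0.0856
```

Request:
{"fn": "carry_out", "kwargs": {"plan": [{"x": 0,"y": 0,"z": -0.015,"ax": 0,"ay": 0,"az": 0,"hand": 1},{"x": 0,"y": 0,"z": -0.035,"ax": 0,"ay": 0,"az": 0,"hand": 1},{"x": 0,"y": 0,"z": -0.065,"ax": 0,"ay": 0,"az": 0,"hand": 1},{"x": 0,"y": 0,"z": -0.1,"ax": 0,"ay": 0,"az": 0,"hand": 1},{"x": 0,"y": 0,"z": -0.14,"ax": 0,"ay": 0,"az": 0,"hand": 1},{"x": 0,"y": 0,"z": -0.18,"ax": 0,"ay": 0,"az": 0,"hand": 1},{"x": 0,"y": 0,"z": -0.19,"ax": 0,"ay": 0,"az": 0,"hand": 1}]}}

```text
clock: 12.22
tcp_pos: [0.3894, -0.3002, 0.2451]
orientation: [0.003, 0.996, -0.086, 0.005]
wrist_force: [0.8, -1.5, 1.3]
finger_gap: 0.0856
```

Run:
```python
from h import *; load()
from workcell import viewer
P=place(BROWN,[-.03,0,.098])[0];print(P)
delta([P[0],P[1],.26],down(.7867)); delta([P[0],P[1],.20],down(.7867))
a=viewer.read_camera("wrist")[:,:,::-1]
b=viewer.read_camera("scene")[130:250,270:390,::-1]
cv2.imwrite("pics/w9.png",np.hstack([cv2.resize(a,(480,360)),cv2.resize(b,(360,360),interpolation=cv2.INTER_CUBIC)[:,:320]]))
```

```text
[0.51755928 0.14478565 0.098     ]
x,y,z [ 0.0502 -0.4602 -0.0171] ax.. [ 0.0104 -0.0064 -0.9588] rows 11.1
x,y,z [ 0.0496 -0.4606  0.0429] ax.. [ 0.0104 -0.0064 -0.9588] rows 11.2
```

View pics/w9.png

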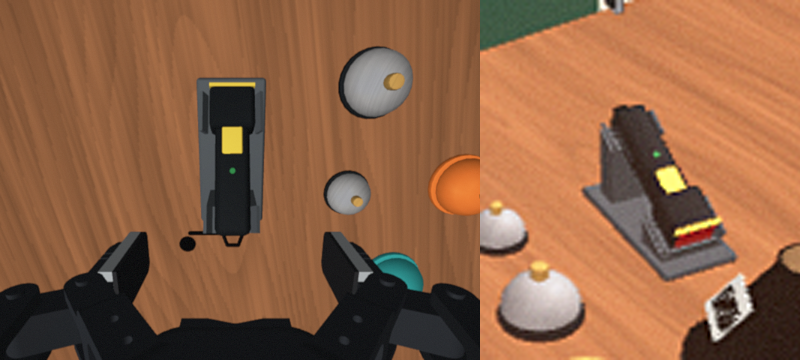

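The scanner lies back in its cradle as it did at the start. Now over the brown boot.

Request:
{"fn": "carry_out", "kwargs": {"plan": [{"x": 0.05,"y": -0.46,"z": -0.017,"ax": 0.01,"ay": -0.006,"az": -0.959,"hand": 1},{"x": 0.05,"y": -0.46,"z": -0.017,"ax": 0.01,"ay": -0.006,"az": -0.959,"hand": 1},{"x": 0.05,"y": -0.46,"z": -0.017,"ax": 0.01,"ay": -0.006,"az": -0.959,"hand": 1},{"x": 0.05,"y": -0.46,"z": -0.017,"ax": 0.01,"ay": -0.006,"az": -0.959,"hand": 1},{"x": 0.05,"y": -0.46,"z": -0.017,"ax": 0.01,"ay": -0.006,"az": -0.959,"hand": 1},{"x": 0.05,"y": -0.46,"z": -0.017,"ax": 0.01,"ay": -0.006,"az": -0.959,"hand": 1},{"x": 0.05,"y": -0.46,"z": -0.017,"ax": 0.01,"ay": -0.006,"az": -0.959,"hand": 1},{"x": 0.05,"y": -0.46,"z": -0.017,"ax": 0.01,"ay": -0.006,"az": -0.959,"hand": 1},{"x": 0.05,"y": -0.46,"z": -0.017,"ax": 0.01,"ay": -0.006,"az": -0.959,"hand": 1},{"x": 0.05,"y": -0.46,"z": -0.017,"ax": 0.01,"ay": -0.006,"az": -0.959,"hand": 1},{"x": 0.05,"y": -0.46,"z": -0.017,"ax": 0.01,"ay": -0.006,"az": -0.959,"hand": 1},{"x": 0.05,"y": -0.46,"z": -0.017,"ax": 0.01,"ay": -0.006,"az": -0.959,"hand": 1}]}}

```text
clock: 13.32
tcp_pos: [0.5172, 0.1507, 0.2548]
orientation: [-0.002, 0.922, 0.386, -0.001]
wrist_force: [-0.0, -0.1, -0.1]
finger_gap: 0.0854
```

```bash
cat > b.py <<'E'
from h import *; load()
from workcell import viewer
import sys
P=place(BROWN,[-.03,0,.098])[0]
for z in(.15,.076): delta([P[0],P[1],z],down(.7867))
m=viewer.camera_model("wrist")
im=viewer.read_camera("wrist")[:,:,::-1].copy()
M=np.array([[-70,0,118],[10,0,118],[-30,28,118],[-30,-28,118],[97,0,10],[72.3,29,54.7],[72.3,-29,54.7],[39.7,-29,87.3],[39.7,29,87.3]])/1e3
for a in proj(m,place(BROWN,M)): print(a.round());cv2.circle(im,tuple(int(k) for k in a),3,(255,0,255),1)
cv2.imwrite(f"pics/{sys.argv[1]}.png",im)
E
python3 b.py w10
```

```text
x,y,z [-0.004   0.005   0.1048] ax.. [-0.0052 -0.0003  0.0063] rows 2.5
x,y,z [-0.0041  0.0053  0.1788] ax.. [-0.0052 -0.0003  0.0063] rows 4.3
[308. 184.]
[308. 288.]
[346. 239.]
[270. 238.]
[309. 325.]
[338. 324.]
[279. 323.]
[275. 307.]
[342. 307.]
```

View pics/w10.png

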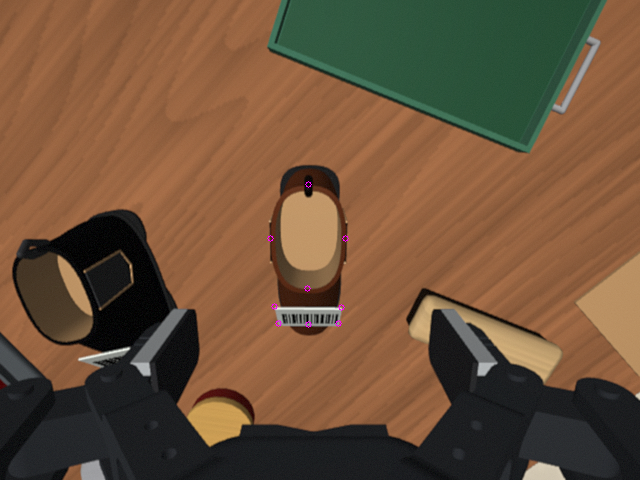

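Request:
{"fn": "carry_out", "kwargs": {"plan": [{"x": -0.004,"y": 0.005,"z": 0.035,"ax": -0.005,"ay": 0,"az": 0.006,"hand": 1},{"x": -0.004,"y": 0.005,"z": 0.07,"ax": -0.005,"ay": 0,"az": 0.006,"hand": 1},{"x": -0.004,"y": 0.005,"z": 0.1,"ax": -0.005,"ay": 0,"az": 0.006,"hand": 1},{"x": -0.004,"y": 0.005,"z": 0.1,"ax": -0.005,"ay": 0,"az": 0.006,"hand": 1}]}}

```text
clock: 13.7
tcp_pos: [0.5113, 0.141, 0.1472]
orientation: [-0.001, 0.924, 0.383, -0.007]
wrist_force: [-1.3, -0.8, -1.0]
finger_gap: 0.0856
```

```bash
python3 b.py w11
```

```text
x,y,z [ 0.0071  0.0018 -0.0029] ax.. [-0.008   0.0125 -0.0011] rows 0.2
x,y,z [0.008  0.0024 0.071 ] ax.. [-0.008   0.0125 -0.0011] rows 1.7
[330. 208.]
[328. 365.]
[388. 291.]
[270. 291.]
[324. 384.]
[366. 392.]
[284. 392.]
[278. 379.]
[375. 380.]
```

View pics/w11.png

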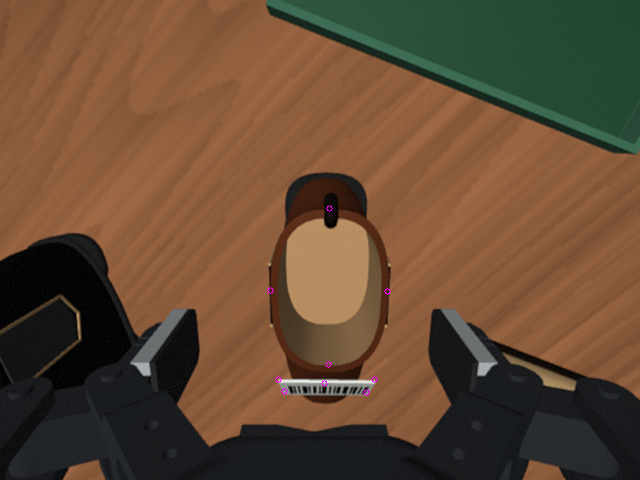

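Request:
{"fn": "carry_out", "kwargs": {"plan": [{"x": 0.007,"y": 0.002,"z": 0,"ax": -0.008,"ay": 0.012,"az": 0,"hand": 1},{"x": 0.0075,"y": 0.002,"z": 0.005,"ax": -0.008,"ay": 0.012,"az": 0,"hand": 1},{"x": 0.0075,"y": 0.002,"z": 0.01,"ax": -0.008,"ay": 0.012,"az": 0,"hand": 1},{"x": 0.0075,"y": 0.002,"z": 0.01,"ax": -0.008,"ay": 0.012,"az": 0,"hand": 1}]}}

```text
clock: 14.08
tcp_pos: [0.5202, 0.145, 0.1409]
orientation: [0.001, 0.924, 0.383, 0.002]
wrist_force: [-0.8, -0.3, 0.1]
finger_gap: 0.0857
```

```bash
python3 b.py w12
```

```text
x,y,z [-0.002  -0.0017 -0.0091] ax.. [ 0.0032 -0.0035 -0.0014] rows 0.2
x,y,z [-0.0022 -0.0019  0.0649] ax.. [ 0.0032 -0.0035 -0.0014] rows 1.6
[308. 202.]
[309. 365.]
[370. 289.]
[248. 289.]
[311. 382.]
[352. 391.]
[268. 391.]
[260. 379.]
[359. 379.]
```

Request:
{"fn": "carry_out", "kwargs": {"plan": [{"x": -0.002,"y": -0.002,"z": 0.01,"ax": 0.003,"ay": -0.003,"az": -0.001,"hand": 1},{"x": -0.002,"y": -0.002,"z": 0.022,"ax": 0.003,"ay": -0.003,"az": -0.001,"hand": 1},{"x": -0.002,"y": -0.002,"z": 0.035,"ax": 0.003,"ay": -0.003,"az": -0.001,"hand": 1},{"x": -0.002,"y": -0.002,"z": 0.047,"ax": 0.003,"ay": -0.003,"az": -0.001,"hand": 1},{"x": -0.002,"y": -0.002,"z": 0.057,"ax": 0.003,"ay": -0.003,"az": -0.001,"hand": 1},{"x": -0.002,"y": -0.002,"z": 0.063,"ax": 0.003,"ay": -0.003,"az": -0.001,"hand": 1},{"x": -0.002,"y": -0.002,"z": 0.065,"ax": 0.003,"ay": -0.003,"az": -0.001,"hand": 1},{"x": -0.002,"y": -0.002,"z": 0.065,"ax": 0.003,"ay": -0.003,"az": -0.001,"hand": 1}]}}

```text
clock: 14.8
tcp_pos: [0.5173, 0.1451, 0.0756]
orientation: [-0.0, 0.924, 0.383, -0.0]
wrist_force: [-0.0, 0.1, -0.0]
finger_gap: 0.0851
```

```bash
python3 b.py w13
```

```text
x,y,z [ 0.      0.0004 -0.0744] ax.. [-0.0004  0.0002 -0.0003] rows 1.8
x,y,z [ 0.      0.0004 -0.0004] ax.. [-0.0004  0.0002 -0.0003] rows 0.0
[313. 251.]
[313. 485.]
[407. 379.]
[220. 379.]
[313. 447.]
[368. 474.]
[258. 474.]
[245. 477.]
[382. 477.]
```

View pics/w13.png

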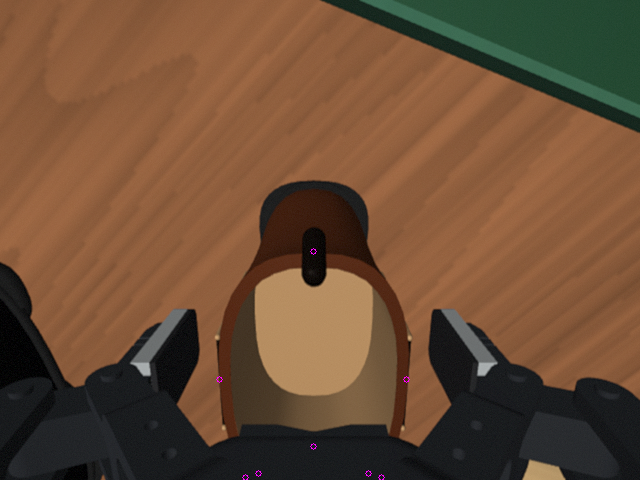

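Request:
{"fn": "carry_out", "kwargs": {"plan": [{"x": 0,"y": 0,"z": 0,"ax": 0,"ay": 0,"az": 0,"hand": 0.5},{"x": 0,"y": 0,"z": 0,"ax": 0,"ay": 0,"az": 0,"hand": 0},{"x": 0,"y": 0,"z": 0,"ax": 0,"ay": 0,"az": 0,"hand": 0},{"x": 0,"y": 0,"z": 0,"ax": 0,"ay": 0,"az": 0,"hand": 0},{"x": 0,"y": 0,"z": 0,"ax": 0,"ay": 0,"az": 0,"hand": 0},{"x": 0,"y": 0,"z": 0,"ax": 0,"ay": 0,"az": 0,"hand": 0},{"x": 0,"y": 0,"z": 0,"ax": 0,"ay": 0,"az": 0,"hand": 0}], "squeeze": 70}}

```text
clock: 15.43
tcp_pos: [0.5182, 0.1451, 0.077]
orientation: [0.0, 0.924, 0.383, 0.001]
wrist_force: [-1.0, -0.8, 4.9]
finger_gap: 0.0557
```

Request:
{"fn": "carry_out", "kwargs": {"plan": [{"x": 0,"y": 0,"z": -0.005,"ax": 0,"ay": 0,"az": 0,"hand": 0},{"x": 0,"y": 0,"z": -0.015,"ax": 0,"ay": 0,"az": 0,"hand": 0},{"x": 0,"y": 0,"z": -0.03,"ax": 0,"ay": 0,"az": 0,"hand": 0},{"x": 0,"y": 0,"z": -0.05,"ax": 0,"ay": 0,"az": 0,"hand": 0},{"x": 0,"y": 0,"z": -0.075,"ax": 0,"ay": 0,"az": 0,"hand": 0},{"x": 0,"y": 0,"z": -0.09,"ax": 0,"ay": 0,"az": 0,"hand": 0},{"x": 0,"y": 0,"z": -0.1,"ax": 0,"ay": 0,"az": 0,"hand": 0},{"x": 0,"y": 0,"z": -0.1,"ax": 0,"ay": 0,"az": 0,"hand": 0}]}}

```text
clock: 16.1
tcp_pos: [0.5193, 0.1453, 0.1797]
orientation: [0.001, 0.924, 0.383, 0.003]
wrist_force: [1.4, -0.4, -2.6]
finger_gap: 0.0552
```

Run:
```python
from h import *; load()
from workcell import viewer
P=place([.472,.3467,.4387],[-.0395,0,0])[0];print(P)
delta([P[0],P[1],.17],down(.4387+np.pi/2))
a=viewer.read_camera("wrist")[:,:,::-1]
b=viewer.read_camera("scene")[180:340,310:470,::-1]
cv2.imwrite("pics/w14.png",np.hstack([cv2.resize(a,(480,360)),cv2.resize(b,(320,360),interpolation=cv2.INTER_CUBIC)]))
```

```text
[0.43624047 0.32992186 0.        ]
x,y,z [ 0.0719 -0.1892  0.0093] ax.. [ 0.0061 -0.0021 -1.2231] rows 9.8
```

View pics/w14.png

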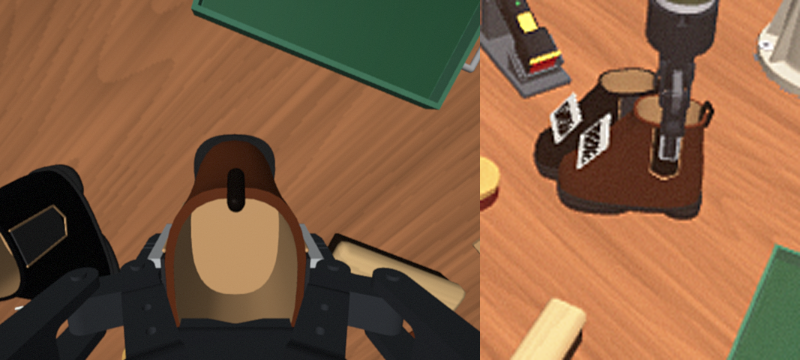

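Request:
{"fn": "carry_out", "kwargs": {"plan": [{"x": 0.006,"y": -0.016,"z": 0,"ax": 0,"ay": 0,"az": -0.1,"hand": 0},{"x": 0.013,"y": -0.035,"z": 0,"ax": 0,"ay": 0,"az": -0.22,"hand": 0},{"x": 0.02,"y": -0.053,"z": 0,"ax": 0,"ay": 0,"az": -0.34,"hand": 0},{"x": 0.027,"y": -0.071,"z": 0,"ax": 0,"ay": 0,"az": -0.46,"hand": 0},{"x": 0.034,"y": -0.09,"z": 0,"ax": 0,"ay": 0,"az": -0.58,"hand": 0},{"x": 0.041,"y": -0.108,"z": 0,"ax": 0,"ay": 0,"az": -0.7,"hand": 0},{"x": 0.048,"y": -0.127,"z": 0,"ax": 0,"ay": 0,"az": -0.82,"hand": 0},{"x": 0.055,"y": -0.145,"z": 0,"ax": 0,"ay": 0,"az": -0.94,"hand": 0},{"x": 0.062,"y": -0.163,"z": 0,"ax": 0.003,"ay": 0,"az": -1.05,"hand": 0},{"x": 0.068,"y": -0.18,"z": 0,"ax": 0.005,"ay": -0.002,"az": -1.15,"hand": 0},{"x": 0.072,"y": -0.189,"z": 0,"ax": 0.006,"ay": -0.002,"az": -1.223,"hand": 0},{"x": 0.072,"y": -0.189,"z": 0,"ax": 0.006,"ay": -0.002,"az": -1.223,"hand": 0}]}}

```text
clock: 17.2
tcp_pos: [0.4331, 0.3307, 0.1749]
orientation: [-0.003, 0.534, 0.845, -0.003]
wrist_force: [-0.5, 0.1, -1.4]
finger_gap: 0.0554
```

Request:
{"fn": "carry_out", "kwargs": {"plan": [{"x": 0,"y": 0,"z": 0,"ax": 0,"ay": 0,"az": 0,"hand": 0},{"x": 0,"y": 0,"z": 0,"ax": 0,"ay": 0,"az": 0,"hand": 0},{"x": 0,"y": 0,"z": 0,"ax": 0,"ay": 0,"az": 0,"hand": 0}]}}

```text
clock: 17.45
tcp_pos: [0.433, 0.3299, 0.1741]
orientation: [-0.003, 0.535, 0.845, -0.003]
wrist_force: [0.3, 0.3, -1.9]
finger_gap: 0.0558
```

Run:
```python
from h import *; load()
from workcell import viewer
P=place([.472,.3467,.4387],[-.0395,0,0])[0]
delta([P[0],P[1],.083],down(.4387+np.pi/2))
a=viewer.read_camera("wrist")[:,:,::-1]
b=viewer.read_camera("scene")[220:400,390:550,::-1]
cv2.imwrite("pics/w15.png",np.hstack([cv2.resize(a,(480,360)),cv2.resize(b,(320,360),interpolation=cv2.INTER_CUBIC)]))
```

```text
x,y,z [-0.0015  0.0038  0.091 ] ax.. [-0.0088 -0.0013  0.0023] rows 2.2
```

View pics/w15.png

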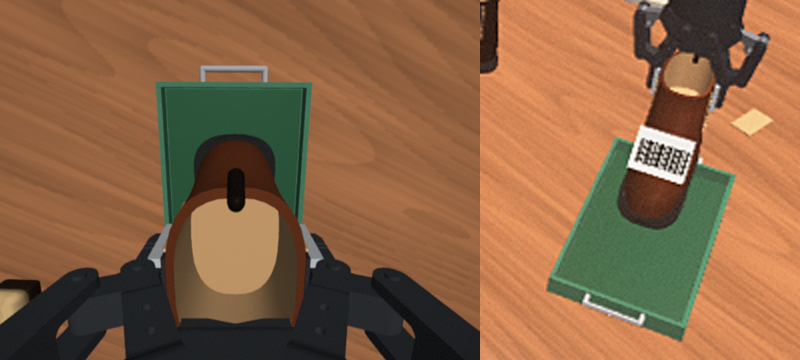

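Aligned with the tray. Lowering, slowly at the end.

Request:
{"fn": "carry_out", "kwargs": {"plan": [{"x": -0.0015,"y": 0.0035,"z": 0.015,"ax": -0.009,"ay": -0.001,"az": 0.002,"hand": 0},{"x": -0.0015,"y": 0.0035,"z": 0.032,"ax": -0.009,"ay": -0.001,"az": 0.002,"hand": 0},{"x": -0.0015,"y": 0.0035,"z": 0.05,"ax": -0.009,"ay": -0.001,"az": 0.002,"hand": 0},{"x": -0.0015,"y": 0.0035,"z": 0.065,"ax": -0.009,"ay": -0.001,"az": 0.002,"hand": 0},{"x": -0.0015,"y": 0.0035,"z": 0.075,"ax": -0.009,"ay": -0.001,"az": 0.002,"hand": 0},{"x": -0.0015,"y": 0.0035,"z": 0.082,"ax": -0.009,"ay": -0.001,"az": 0.002,"hand": 0},{"x": -0.0015,"y": 0.0035,"z": 0.086,"ax": -0.009,"ay": -0.001,"az": 0.002,"hand": 0},{"x": -0.0015,"y": 0.0035,"z": 0.086,"ax": -0.009,"ay": -0.001,"az": 0.002,"hand": 0},{"x": -0.0015,"y": 0.0035,"z": 0.086,"ax": -0.009,"ay": -0.001,"az": 0.002,"hand": 0}]}}

```text
clock: 18.3
tcp_pos: [0.4369, 0.3301, 0.0891]
orientation: [0.0, 0.536, 0.844, 0.001]
wrist_force: [0.3, -0.0, -1.5]
finger_gap: 0.0553
```

Run:
```python
from h import *; load()
from workcell import viewer
P=place([.472,.3467,.4387],[-.0395,0,0])[0]
delta([P[0],P[1],.082],down(.4387+np.pi/2))
b=viewer.read_camera("scene")[250:400,390:550,::-1]
cv2.imwrite("pics/w16.png",cv2.resize(b,(640,600),interpolation=cv2.INTER_CUBIC))
```

```text
x,y,z [ 0.0002 -0.0007  0.0071] ax.. [ 0.0021 -0.0005  0.0002] rows 0.2
```

View pics/w16.png

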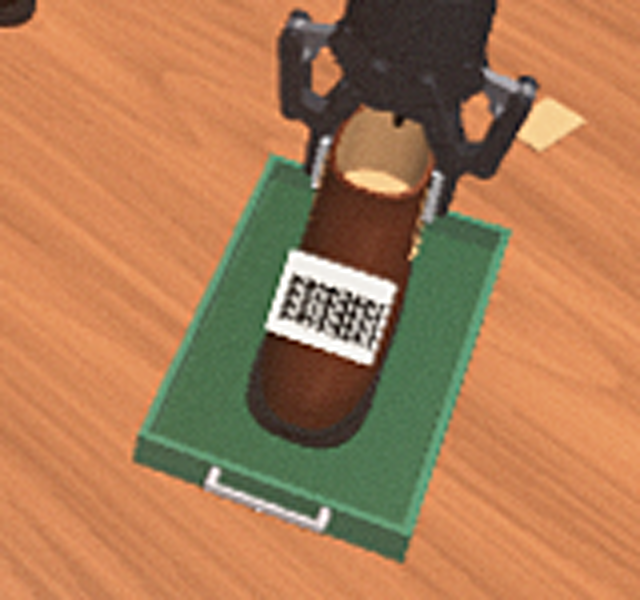

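Request:
{"fn": "carry_out", "kwargs": {"plan": [{"x": 0,"y": 0,"z": 0.002,"ax": 0,"ay": 0,"az": 0,"hand": 0},{"x": 0,"y": 0,"z": 0.004,"ax": 0,"ay": 0,"az": 0,"hand": 0},{"x": 0,"y": 0,"z": 0.0055,"ax": 0,"ay": 0,"az": 0,"hand": 0},{"x": 0,"y": 0,"z": 0.0065,"ax": 0,"ay": 0,"az": 0,"hand": 0},{"x": 0,"y": 0,"z": 0.0065,"ax": 0,"ay": 0,"az": 0,"hand": 0},{"x": 0,"y": 0,"z": 0.0065,"ax": 0,"ay": 0,"az": 0,"hand": 0}]}}

```text
clock: 18.85
tcp_pos: [0.437, 0.3302, 0.0828]
orientation: [0.0, 0.536, 0.844, 0.001]
wrist_force: [0.5, -0.0, -1.9]
finger_gap: 0.0551
```

Request:
{"fn": "carry_out", "kwargs": {"plan": [{"x": 0,"y": 0,"z": 0.001,"ax": 0,"ay": 0,"az": 0,"hand": 0},{"x": 0,"y": 0,"z": 0.002,"ax": 0,"ay": 0,"az": 0,"hand": 0},{"x": 0,"y": 0,"z": 0.002,"ax": 0,"ay": 0,"az": 0,"hand": 0},{"x": 0,"y": 0,"z": 0.002,"ax": 0,"ay": 0,"az": 0,"hand": 0}]}}

```text
clock: 19.18
tcp_pos: [0.4374, 0.3304, 0.0821]
orientation: [0.001, 0.536, 0.844, 0.002]
wrist_force: [-1.3, -1.1, 6.2]
finger_gap: 0.055
```

The boot has touched down (the force is now +6 N). Release, rise and look.

Request:
{"fn": "carry_out", "kwargs": {"plan": [{"x": 0,"y": 0,"z": 0,"ax": 0,"ay": 0,"az": 0,"hand": 0.7},{"x": 0,"y": 0,"z": 0,"ax": 0,"ay": 0,"az": 0,"hand": 1},{"x": 0,"y": 0,"z": 0,"ax": 0,"ay": 0,"az": 0,"hand": 1},{"x": 0,"y": 0,"z": 0,"ax": 0,"ay": 0,"az": 0,"hand": 1},{"x": 0,"y": 0,"z": -0.01,"ax": 0,"ay": 0,"az": 0,"hand": 1},{"x": 0,"y": 0,"z": -0.03,"ax": 0,"ay": 0,"az": 0,"hand": 1},{"x": 0,"y": 0,"z": -0.06,"ax": 0,"ay": 0,"az": 0,"hand": 1},{"x": 0,"y": 0,"z": -0.095,"ax": 0,"ay": 0,"az": 0,"hand": 1},{"x": 0,"y": 0,"z": -0.13,"ax": 0,"ay": 0,"az": 0,"hand": 1},{"x": 0,"y": 0,"z": -0.17,"ax": 0,"ay": 0,"az": 0,"hand": 1}]}}

```text
clock: 20.02
tcp_pos: [0.436, 0.3295, 0.2535]
orientation: [0.0, 0.536, 0.844, 0.001]
wrist_force: [-0.1, 0.5, 0.7]
finger_gap: 0.0853
```

Run:
```python
from h import *; load()
from workcell import viewer
a=viewer.read_camera("wrist")[:,:,::-1]
b=viewer.read_camera("scene")[230:400,390:550,::-1]
cv2.imwrite("pics/w17.png",np.hstack([cv2.resize(a,(480,360)),cv2.resize(b,(320,360),interpolation=cv2.INTER_CUBIC)]))
delta([.55,0.05,.24],down(.6)); delta([.5755,-.241,.2],down(0.3))
```

```text
x,y,z [-0.3018 -0.0202  0.0192] ax.. [ 0.0123 -0.0125  1.4099] rows 11.3
x,y,z [-0.5761 -0.1214  0.0572] ax.. [ 0.0107 -0.0148  1.7099] rows 14.2
```

View pics/w17.png

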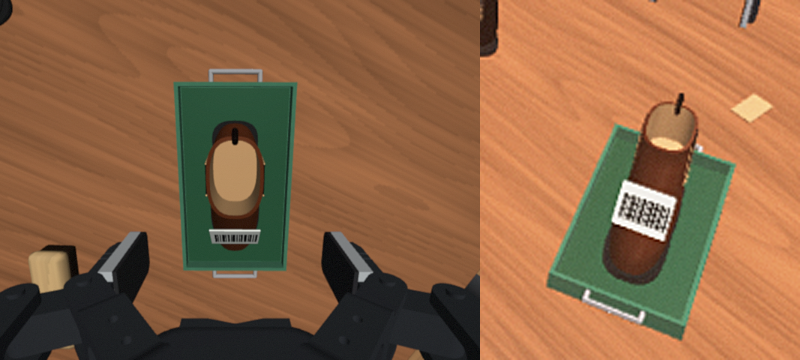

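Request:
{"fn": "carry_out", "kwargs": {"plan": [{"x": -0.302,"y": -0.02,"z": 0.005,"ax": 0,"ay": 0,"az": 1.41,"hand": 0.5},{"x": -0.302,"y": -0.02,"z": 0.005,"ax": 0,"ay": 0,"az": 1.41,"hand": 0},{"x": -0.302,"y": -0.02,"z": 0.005,"ax": 0,"ay": 0,"az": 1.41,"hand": 0},{"x": -0.302,"y": -0.02,"z": 0.005,"ax": 0,"ay": 0,"az": 1.41,"hand": 0},{"x": -0.302,"y": -0.02,"z": 0.005,"ax": 0,"ay": 0,"az": 1.41,"hand": 0},{"x": -0.302,"y": -0.02,"z": 0.005,"ax": 0,"ay": 0,"az": 1.41,"hand": 0},{"x": -0.302,"y": -0.02,"z": 0.005,"ax": 0,"ay": 0,"az": 1.41,"hand": 0},{"x": -0.302,"y": -0.02,"z": 0.005,"ax": 0,"ay": 0,"az": 1.41,"hand": 0},{"x": -0.302,"y": -0.02,"z": 0.005,"ax": 0,"ay": 0,"az": 1.41,"hand": 0},{"x": -0.302,"y": -0.02,"z": 0.005,"ax": 0,"ay": 0,"az": 1.41,"hand": 0},{"x": -0.302,"y": -0.02,"z": 0.005,"ax": 0,"ay": 0,"az": 1.41,"hand": 0},{"x": -0.302,"y": -0.02,"z": 0.005,"ax": 0,"ay": 0,"az": 1.41,"hand": 0}], "squeeze": 40}}

```text
clock: 21.12
tcp_pos: [0.55, 0.0494, 0.2543]
orientation: [-0.002, 0.956, 0.292, 0.008]
wrist_force: [-0.7, 1.2, 0.6]
finger_gap: -0.0002
```

Run:
```python
from h import *
delta([.5755,-.241,.18],down(0.6)); print(cur()[2]["joint_pos"])
```

```text
x,y,z [-0.1424  0.2549  0.0723] ax.. [ 0.0011 -0.0161 -0.0064] rows 7.2
[-0.06074719  0.25099949  0.01795721  1.32436411  0.0089801   0.91650566]
```

Request:
{"fn": "carry_out", "kwargs": {"plan": [{"x": -0.02,"y": 0.035,"z": 0.005,"ax": 0,"ay": -0.008,"az": -0.003,"hand": 0},{"x": -0.04,"y": 0.07,"z": 0.012,"ax": 0.001,"ay": -0.016,"az": -0.006,"hand": 0},{"x": -0.06,"y": 0.107,"z": 0.02,"ax": 0.001,"ay": -0.016,"az": -0.006,"hand": 0},{"x": -0.08,"y": 0.143,"z": 0.03,"ax": 0.001,"ay": -0.016,"az": -0.006,"hand": 0},{"x": -0.1,"y": 0.18,"z": 0.045,"ax": 0.001,"ay": -0.016,"az": -0.006,"hand": 0},{"x": -0.12,"y": 0.215,"z": 0.06,"ax": 0.001,"ay": -0.016,"az": -0.006,"hand": 0},{"x": -0.135,"y": 0.24,"z": 0.07,"ax": 0.001,"ay": -0.016,"az": -0.006,"hand": 0},{"x": -0.1425,"y": 0.255,"z": 0.072,"ax": 0.001,"ay": -0.016,"az": -0.006,"hand": 0},{"x": -0.1425,"y": 0.255,"z": 0.072,"ax": 0.001,"ay": -0.016,"az": -0.006,"hand": 0},{"x": -0.1425,"y": 0.255,"z": 0.072,"ax": 0.001,"ay": -0.016,"az": -0.006,"hand": 0}]}}

```text
clock: 21.95
tcp_pos: [0.5752, -0.2416, 0.1801]
orientation: [-0.001, 0.956, 0.294, -0.0]
wrist_force: [-0.7, 0.3, -0.6]
finger_gap: -0.0003
```

```bash
cat > bell.py <<'E'
from h import *; load()
from workcell import viewer
import sys
B=np.array([.5757,-.2412,.061])
delta([B[0],B[1],.075],down(0.6)); print(cur()[0])
m=viewer.camera_model("wrist")
im=viewer.read_camera("wrist")[:,:,::-1].copy()
for q in (B,cur()[0]):
  a=proj(m,q)[0]; print(a.round());cv2.circle(im,tuple(int(k) for k in a),4,(255,0,255),1)
b=viewer.read_camera("scene")[:,:,::-1].copy()
for q in (B,cur()[0]):
  a=proj(CAM["scene"],q)[0]; print(a.round(1))
c=cv2.resize(b[160:260,240:340],(360,360),interpolation=cv2.INTER_CUBIC)
cv2.imwrite(f"pics/{sys.argv[1]}.png",np.hstack([cv2.resize(im,(440,360)),c]))
E
python3 bell.py w18
```

```text
x,y,z [6.000e-04 1.000e-04 1.051e-01] ax.. [-0.0011 -0.0001 -0.0021] rows 2.5
[ 0.57518183 -0.2415596   0.1801112 ]
[314. 238.]
[315. 314.]
[288.9 218.1]
[287.8 181.9]
```

View pics/w18.png

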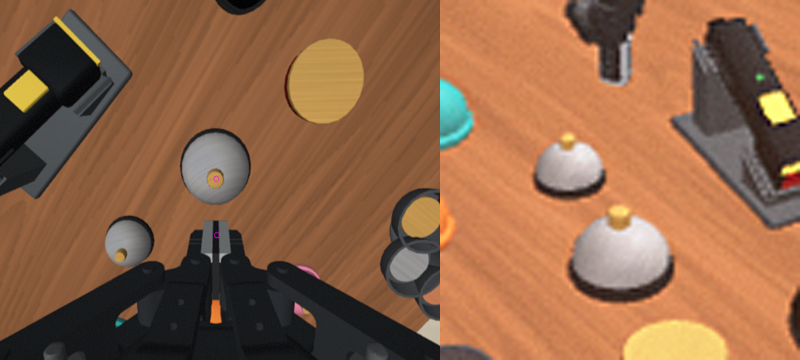

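Request:
{"fn": "carry_out", "kwargs": {"plan": [{"x": 0.0005,"y": 0,"z": 0.03,"ax": 0,"ay": 0,"az": 0,"hand": 0},{"x": 0.0005,"y": 0,"z": 0.06,"ax": 0,"ay": 0,"az": 0,"hand": 0},{"x": 0.0005,"y": 0,"z": 0.085,"ax": 0,"ay": 0,"az": 0,"hand": 0},{"x": 0.0005,"y": 0,"z": 0.1,"ax": 0,"ay": 0,"az": 0,"hand": 0},{"x": 0.0005,"y": 0,"z": 0.108,"ax": 0,"ay": 0,"az": 0,"hand": 0},{"x": 0.0005,"y": 0,"z": 0.112,"ax": 0,"ay": 0,"az": 0,"hand": 0},{"x": 0.0005,"y": 0,"z": 0.112,"ax": 0,"ay": 0,"az": 0,"hand": 0}]}}

```text
clock: 22.63
tcp_pos: [0.5764, -0.2386, 0.0693]
orientation: [-0.0, 0.955, 0.297, 0.0]
wrist_force: [-0.1, -0.5, 0.4]
finger_gap: -0.0001
```

```bash
python3 bell.py w19
```

```text
x,y,z [-0.002   0.0018 -0.0057] ax.. [ 0.0001 -0.0007  0.0021] rows 0.2
[ 0.5763655  -0.23855882  0.06933381]
[309. 310.]
[313. 317.]
[288.9 218.1]
[288.7 215.8]
```

View pics/w19.png

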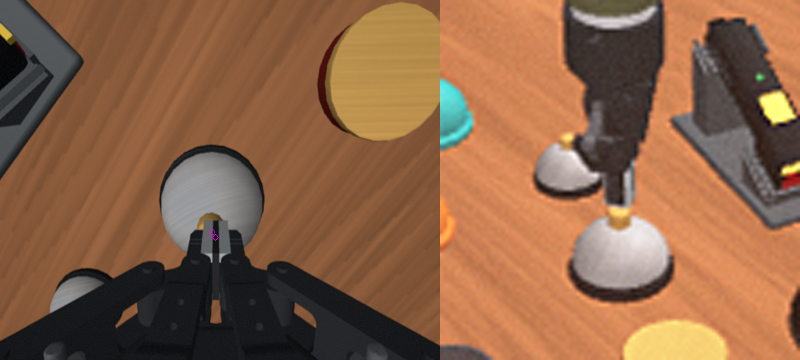

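Correct by (-2, +2) mm and push: from z 0.069, 14 mm reaches the stop at 0.055.

Request:
{"fn": "carry_out", "kwargs": {"plan": [{"x": -0.002,"y": 0.0018,"z": 0.003,"ax": 0,"ay": 0,"az": 0,"hand": 0},{"x": -0.002,"y": 0.0018,"z": 0.006,"ax": 0,"ay": 0,"az": 0,"hand": 0},{"x": -0.002,"y": 0.0018,"z": 0.009,"ax": 0,"ay": 0,"az": 0,"hand": 0},{"x": -0.002,"y": 0.0018,"z": 0.012,"ax": 0,"ay": 0,"az": 0,"hand": 0},{"x": -0.002,"y": 0.0018,"z": 0.014,"ax": 0,"ay": 0,"az": 0,"hand": 0},{"x": -0.002,"y": 0.0018,"z": 0.0155,"ax": 0,"ay": 0,"az": 0,"hand": 0},{"x": -0.002,"y": 0.0018,"z": 0.0155,"ax": 0,"ay": 0,"az": 0,"hand": 0},{"x": -0.002,"y": 0.0018,"z": 0.0155,"ax": 0,"ay": 0,"az": 0,"hand": 0}]}}

```text
clock: 23.4
tcp_pos: [0.5769, -0.2426, 0.0555]
orientation: [0.001, 0.955, 0.296, 0.001]
wrist_force: [1.1, -0.3, 3.9]
finger_gap: -0.0
```

Request:
{"fn": "carry_out", "kwargs": {"plan": [{"x": 0,"y": 0,"z": 0.0015,"ax": 0,"ay": 0,"az": 0,"hand": 0},{"x": 0,"y": 0,"z": 0.003,"ax": 0,"ay": 0,"az": 0,"hand": 0},{"x": 0,"y": 0,"z": 0.004,"ax": 0,"ay": 0,"az": 0,"hand": 0},{"x": 0,"y": 0,"z": 0.004,"ax": 0,"ay": 0,"az": 0,"hand": 0}]}}

```text
clock: 23.73
tcp_pos: [0.5771, -0.2427, 0.0548]
orientation: [0.002, 0.955, 0.296, 0.002]
wrist_force: [-6.9, 2.8, 21.3]
finger_gap: 0.0003
```

The button is on its stop: the force rose to 21 N at z 0.055, which is 6 mm of travel. Let go and rise.

Request:
{"fn": "carry_out", "kwargs": {"plan": [{"x": 0,"y": 0,"z": -0.008,"ax": 0,"ay": 0,"az": 0,"hand": 0},{"x": 0,"y": 0,"z": -0.02,"ax": 0,"ay": 0,"az": 0,"hand": 0},{"x": 0,"y": 0,"z": -0.05,"ax": 0,"ay": 0,"az": 0,"hand": 0},{"x": 0,"y": 0,"z": -0.09,"ax": 0,"ay": 0,"az": 0,"hand": 0},{"x": 0,"y": 0,"z": -0.13,"ax": 0,"ay": 0,"az": 0,"hand": 0},{"x": 0,"y": 0,"z": -0.17,"ax": 0,"ay": 0,"az": 0,"hand": 0},{"x": 0,"y": 0,"z": -0.2,"ax": 0,"ay": 0,"az": 0,"hand": 0},{"x": 0,"y": 0,"z": -0.2,"ax": 0,"ay": 0,"az": 0,"hand": 0},{"x": 0,"y": 0,"z": -0.2,"ax": 0,"ay": 0,"az": 0,"hand": 0}]}}

```text
clock: 24.48
tcp_pos: [0.5769, -0.2424, 0.2568]
orientation: [0.003, 0.955, 0.296, 0.003]
wrist_force: [-0.7, 0.1, -0.2]
finger_gap: -0.0001
```

Run:
```python
from h import *
from workcell import viewer
for n in("scene","top"): cv2.imwrite(f"pics/{n}_end.png",viewer.read_camera(n)[:,:,::-1])
```

```text
(no output)
```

View pics/scene_end.png

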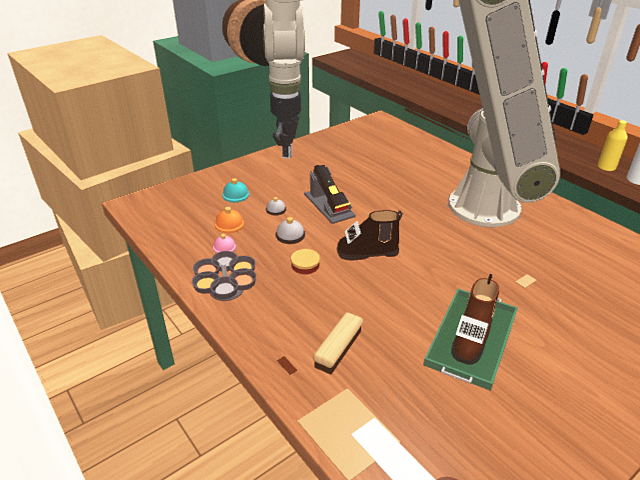

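View pics/top_end.png

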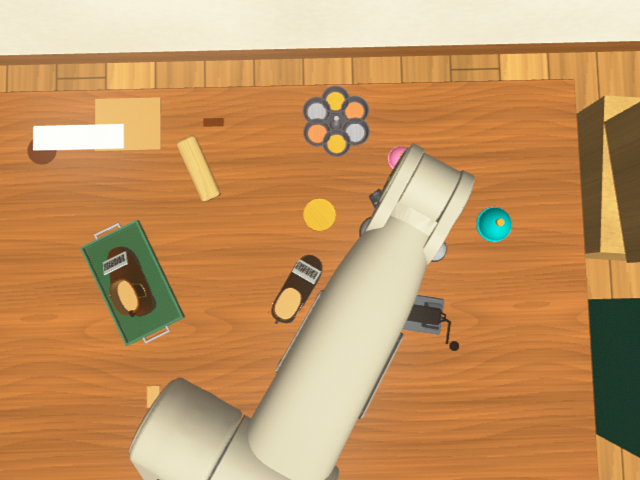

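Everything is in place: the bystanders sit at their original pixels, the boot is in the tray, the scanner is docked and the bell button is up. Handing in.

```bash
python3 -c "
from workcell import env
print(env.hand_in())"
```

```text
the job is handed in; nothing more can be done
None
```

I finished every step in order and handed the job in at about 24.6 s of the 69 s allowed; the hand-in itself gave no verdict.

- **Scan:** I held the scanner about 90 mm from the brown boot's ticket and about 8° off square-on. It was steady for roughly 1 s, then for another second aimed 4 mm lower as a margin. My model put the beam within about 3 mm of the ticket's middle. The scene camera showed the nose roughly 3 mm higher than that, still well inside the 14 mm limit. Nothing reported the read itself, so it rests on those measurements.
- **Scanner back:** I lowered it into the cradle while still gripped, then let go. The pictures show it lying as it did at the start.
- **Brown boot:** I set it down in the tray at about 6 N of contact before opening the fingers. It stands flat and close to the tray's middle.
- **Bell:** I used the larger chrome bell and pushed its button until the force rose to 21 N at 55 mm height, which is the full 6 mm of travel. I then released it, and the last scene picture shows the button up, though small in view.
- **Bystanders:** In the last pictures the black boot, brush and polish tin are at the same pixels as at the start, and the arm is clear of everything.

One disagreement came up: the reported tool position drifted by a few millimetres between moves (up to 8 mm right after a fast one). I corrected for it before each grip, placing or push.

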